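# Bolt down the planing stop with a drift pin

## Robot

A 6-joint arm with a two-finger parallel gripper is mounted at the origin on the work surface. World frame = base frame: x ahead of the robot, y to its left, z up, the work surface at z = 0. Lengths are in m, angles in rad, forces in N, time in s.
With the tool pointing down it reaches from about 0.35 to 1 m from the base axis. Payload 7.1 kg.
Tool frame: the origin (TCP) lies between the finger pads; the fingertips stand 11 mm ahead of it and the grasp point (between the pads) lies 8 mm behind it; z points along the fingers, y is the line along which they close (so a half turn about z gives the same grasp; the last joint's range is limited). The gripper opens to 85 mm and grips with 20 to 120 N. Pads are 22 mm wide; open, the fingers measure 114 mm over their backs; the gripper's body (76 mm by 85 mm) begins 54 mm behind the grasp point. The pads swing forward as they close: fully open they stand 13 mm farther back than shut.
Start: joints at [-0.019, 0.423, 1.63, -0, 1.089, -0.019], TCP at [0.625, 0, 0.206] pointing down, gripper open.
Joint ranges: [-3, 3], [-0.9, 2.11], [0.09, 2.58], [-1.31, 4.45], [0.11, 2.69], [-2.54, 2.54]. Speed limits (rad/s): [2.39, 2.39, 3.01, 3.14, 3.14, 3.14].

## Interface

Orientations are given as a unit quaternion [x, y, z, w].
In Python, from rig import monitor, grab_frame, camera_params, r gives the robot as it stands. The module is installed in compiled form; this text tells all that it offers.
- The arm moves only by the shell command python3 -m jog 'ROWS'. ROWS is a JSON object of lists of equal length, an entry for each row: "dp": the shift along the tool's x, y, z normalised to -1 to 1, where 1 is 0.3 m, a list of three; "twist": the turn, a rotation vector about the tool's x, y, z normalised to -1 to 1, where 1 is 90 degrees, a list of three; "hand": the opening, from 0 (shut) to 1 (fully open). In form: {"dp": [[tx, ty, tz], ...], "twist": [[ax, ay, az], ...], "hand": [hand, ...]}. A call has exactly 10 rows; each row shifts and turns the commanded pose from where the row before left it, along the tool's axes as they then stand; what a row does not reach is not made up. A row lasts 1/10 s, in which the tool goes at most 50 mm and 8.59 degrees, less where a joint would pass 70% of its speed; a pose out of reach is approached as far as the arm can. A call with a number of a shift or a turn outside -1 to 1 is refused whole. A call with a gripper value outside its range is refused whole. The fingers move at their own pace and stop on an object; the grip force is fixed at half the most. Time passes only in rows, so rows that do not move let the fingers close, or fill a call up. It gives the time, the measured TCP pose, the force, the opening and the grip force at its end, in the units of the state.
- monitor.read_state(): the state, without advancing time (a new reading comes with each control period).
- grab_frame(name): name is "scene" or "side" or "wrist"; returns the picture (384x512x3 uint8, blue, green, red); there is no depth.
- camera_params(name): a dict with "fx", "fy", "cx", "cy" (pixels), "dist_coeffs" ([k1, k2, p1, p2, k3] as OpenCV has them; the pictures are not rectified), "R" (3x3) and "t" (3): a world point X has camera coordinates R X + t. Camera axes: x right, y down, z forward; pixel columns grow to the right and rows downward; lengths in m; the calibration is good to about 2 mm. A picture is of the moment at which its call begins: read the wrist's pose just before it. camera_params takes no time and is no camera call; for the wrist camera it gives the pose at the moment of the call.
- r.finish_job(): hands the job in; it is judged then, once.
The state is a dict: "clock": time; "q": joint angles; "qd": joint speeds; "joint_efforts": joint torques, N m; "ee_pos": TCP position; "orientation": TCP orientation; "force": force on the tool from outside, world axes, zero at the start; "torque": the same for the moment, N m; "gripper_width": finger opening in m; "grasp_force": force on a finger pad.
Only numpy, scipy, OpenCV 4.12 (cv2) and the standard library are available. Lean on these libraries where they do the work, as an engineer would, in place of code of your own. Each camera call takes 0.05 s, during which the arm holds its last target. There are 200 camera calls.

## Task

The blue planing stop on the hardwood bed hangs on one bolt and has swung off its other holes. Push the orange-handled drift pin fully home through the stop's drift hole to pull the holes into line, then, with the drift still in, fit the brass bolt fully home in the remaining hole. Finally draw the drift out and stand it back in a hole of the wooden tool block, leaving the bolt in place, and do not knock the other tools and things about.

Things in the scene. Friction and masses are not known exactly. Their poses are not given: they have to be found in the camera images.
- plate: Blue steel planing stop: flat plate 210 x 135 x 8 mm with a 40 mm high fence across one end, flat on a fixed hardwood bed 250 x 165 x 50 mm. It cannot lift or slide, only turn about its first bolt. Origin: on that bolt's axis at the plate's underside (= the bed's top). x runs from the pivot away from the fence, z up. Plate covers x -30 to 180, y -60 to 75 mm; fence x -30 to -18.
- pivot (a point): Top of the pivot bolt's dark hex head, 19 mm above the plate's underside. Friction of about 0.25 N m holds the plate (under 2 N sideways at the holes). The plate has swung anticlockwise (seen from above) off the bed's holes by 0.035 to 0.13 rad, not measured: 5 to 20 mm at the drift hole, 4 to 17 mm at the bolt hole. It must turn back clockwise by that much.
- drift_hole (a point): Centre of the plate's drift hole at its upper face; x 150, y -30 mm in the plate's frame; a through hole 13 mm across. Its mate in the bed, equally far from the pivot, is a blind upright hole 13 mm across, 44 mm deep, mostly hidden under the plate. A drift tip lowered into the middle of the plate's hole first meets solid wood at the bed's top.
- bolt_hole (a point): Centre of the plate's bolt hole at its upper face; x 120, y +45 mm in the plate's frame; a through hole 13 mm across. Its mate in the bed, equally far from the pivot, is 13 mm across and 44 mm deep; both pairs of holes line up at the same angle of the plate.
- drift_grip (a point): Middle of the drift pin's orange round grip (21 mm across, 50 mm long), 70 mm above the tip. Steel shank below the grip's flat shoulder: 11.5 mm across, 45 mm long, its lowest 18 mm tapering to a 7 mm tip; about 120 g. Home: shoulder on the plate, tip 37 mm below the plate's underside. z points tip to grip. It starts upright in a hole of the tool block, shoulder on the block's top.
- drift_tip (a point): Centre of the drift pin's lower tip, on its axis; z points up towards the grip.
- bolt_grip (a point): Middle of the brass bolt's tall hexagonal head (23 mm across corners, 26 mm high), 53 mm above its tip. Shank 10 mm across, 40 mm long, plain (nothing to screw), chamfered tip. Home: head on the plate, tip 32 mm below the plate's underside. It starts upright in a hole of the tool block, head on the block's top.
- bolt_tip (a point): Centre of the bolt's lower tip, on its axis; z points up towards the head.
- block: Dark wooden tool block, fixed, 220 x 70 mm, 56 mm high, origin at the centre of its underside, x along its length. Four round holes in a row at x = -78, -26, +26, +78 mm, y = 0, each 16 mm across and 50 mm deep from the top. Three hold the drift, the bolt and a centre punch, in an order that varies; the last may be empty.
- punch_grip (a point): Middle of the green round handle (18 mm across, 30 mm long) of a centre punch that stands in the tool block; not needed.
- smoother: A metal hand plane, 240 x 62 mm, about 95 mm high, standing beyond the work; origin at the centre of its sole; leave alone.
- oil_bottle: Amber oil bottle, 52 mm across, 130 mm high; origin at its base; leave alone.
- offcut: Wood offcut 140 x 70 x 32 mm, lying on the bench; leave alone.

How it is judged:
By the outcome, as a careful person would: the job done as asked, in the order asked, and still so for the second after the job is handed in, with the robot touching nothing.
It also fails if it takes over 72 s, if anything falls off the work surface, if the arm or the gripper's body presses on something with over 40 N, if the wrist force passes 120 N, or if a joint passes its speed limit or range.

## Working session

There is one attempt and no reset: what is moved stays moved. The work goes in short steps, Python scripts to look and compute and a shell command to move; the robot and the scene stay as the last step left them, time stands still between calls to the robot, and variables do not carry over. Pictures are saved under pics/ and viewed, at most 10 in all, crops included, and the job is handed in when it is done.

```bash
mkdir -p pics; python3 - <<'E'
from rig import monitor, grab_frame, camera_params, r
import cv2, numpy as np
s=monitor.read_state();print(s)
for n in ["scene","side"]:
    p=camera_params(n);print(n,{k:np.round(np.array(v),4).tolist() for k,v in p.items()})
a=grab_frame("scene");b=grab_frame("side")
cv2.imwrite("pics/scene0.png",a);cv2.imwrite("pics/side0.png",b)
cv2.imwrite("pics/both0.png",cv2.resize(np.vstack([a,b]),None,fx=0.78,fy=0.78))
E
```

```text
{'clock': 0.0, 'q': array([-1.90233529e-02,  4.23885605e-01,  1.63070960e+00,  1.41878478e-05,
        1.08859147e+00, -1.89920995e-02]), 'qd': array([ 0.00248747, -0.00039738,  0.00046537, -0.00011641,  0.00032532,
        0.00039294]), 'joint_efforts': array([ 6.87376578e-04, -5.57382560e+01, -2.81743366e+01,  7.52266601e-05,
        7.21184188e-03,  1.02962622e-05]), 'ee_pos': array([6.24401005e-01, 2.66196695e-05, 2.05410073e-01]), 'orientation': array([ 7.07119936e-01,  7.07093177e-01, -5.48232842e-04, -5.78539072e-04]), 'force': array([ 2.00788175,  0.22773197, -0.18318314]), 'torque': array([-0.0083241 ,  0.08084891, -0.00325844]), 'grasp_force': 0.0, 'gripper_width': 0.08546651901218573}
scene {'fx': 428.4093, 'fy': 428.4093, 'cx': 257.9939, 'cy': 189.3885, 'dist_coeffs': [-0.1068, 0.0, 0.0, 0.0, 0.0], 'R': [[0.2759, 0.9611, 0.0139], [0.5481, -0.1455, -0.8236], [-0.7896, 0.2348, -0.5669]], 't': [-0.141, -0.2817, 1.8817]}
side {'fx': 424.458, 'fy': 424.458, 'cx': 254.2324, 'cy': 189.959, 'dist_coeffs': [-0.0415, 0.0, 0.0, 0.0, 0.0], 'R': [[0.7401, -0.6721, -0.0222], [-0.3567, -0.3644, -0.8602], [0.57, 0.6446, -0.5094]], 't': [-0.4425, 0.2666, 0.8629]}
```

View pics/scene0.png

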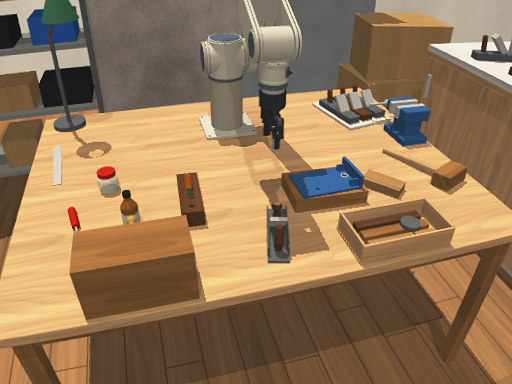

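View pics/side0.png

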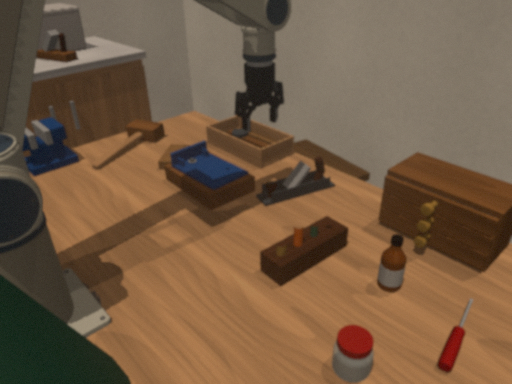

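The scene view shows the block near (190,195) and the bed with the blue stop near (323,185). In the side view the drift is near (297,237), the punch near (315,231), the brass bolt near (281,252) and the stop near (208,165). Next I get rough positions and the wrist camera mounting.

```bash
cat > h.py <<'E'
from rig import monitor, grab_frame, camera_params, r
import cv2, numpy as np
from scipy.spatial.transform import Rotation as Ro
def P(n):
    p=camera_params(n);K=np.array([[p["fx"],0,p["cx"]],[0,p["fy"],p["cy"]],[0,0,1.]])
    return K,np.array(p["dist_coeffs"],float),np.array(p["R"]),np.array(p["t"]).ravel()
def ray(cam,uv):
    K,d,R,t=cam;x=cv2.undistortPoints(np.array([[uv]],float),K,d)[0,0]
    v=R.T@np.array([x[0],x[1],1]);return -R.T@t,v/np.linalg.norm(v)
def onz(cam,uv,z):
    c,v=ray(cam,uv);return c+v*(z-c[2])/v[2]
def tri(ca,a,cb,b):
    c1,v1=ray(ca,a);c2,v2=ray(cb,b)
    s=np.linalg.lstsq(np.stack([v1,-v2],1),c2-c1,rcond=None)[0]
    p,q=c1+s[0]*v1,c2+s[1]*v2;return (p+q)/2,np.linalg.norm(p-q)
def proj(cam,X):
    K,d,R,t=cam;return cv2.projectPoints(np.array(X,float).reshape(-1,1,3),cv2.Rodrigues(R)[0],t,K,d)[0][:,0]
def blobs(im,lo,hi,amin=15):
    m=cv2.inRange(cv2.cvtColor(im,cv2.COLOR_BGR2HSV),np.array(lo),np.array(hi))
    n,l,st,c=cv2.connectedComponentsWithStats(m)
    return [(c[i].round(1).tolist(),st[i].tolist()) for i in range(1,n) if st[i,4]>=amin]
np.set_printoptions(precision=4,suppress=True)
E
python3 - <<'E'
from h import *
a=cv2.imread("pics/scene0.png");b=cv2.imread("pics/side0.png")
A=P("scene");B=P("side")
for n,lo,hi in [("orange",(5,170,120),(14,255,255)),("green",(60,80,40),(90,255,255)),("blue",(100,130,60),(125,255,255))]:
    print(n,blobs(a,lo,hi),blobs(b,lo,hi))
print("block scene",onz(A,(190,190),.056),"side",onz(B,(305,240),.056))
print("plate",onz(A,(323,185),.058),onz(B,(208,168),.058))
W=P("wrist");s=monitor.read_state()
T=Ro.from_quat(s["orientation"]).as_matrix()
c=-W[2].T@W[3]
print("cam in tool",T.T@(c-s["ee_pos"]));print("cam axes in tool (rows)",W[2]@T);print(W[0],W[1]);print("tool",T)
cv2.imwrite("pics/wrist0.png",grab_frame("wrist"))
E
```

```text
orange [([187.9, 181.6], [184, 174, 8, 15, 91]), ([127.5, 204.8], [121, 200, 15, 10, 114])] [([356.9, 331.7], [337, 325, 37, 23, 62])]
green [([58.0, 11.9], [42, 0, 36, 24, 701]), ([189.4, 192.9], [188, 190, 4, 7, 27])] [([5.7, 285.1], [3, 282, 6, 8, 15]), ([1.7, 290.8], [0, 286, 5, 9, 18]), ([12.8, 292.4], [9, 289, 9, 7, 18]), ([6.7, 301.4], [4, 296, 9, 10, 27]), ([32.4, 353.7], [0, 298, 94, 86, 3794]), ([16.6, 306.4], [10, 303, 15, 9, 38]), ([35.1, 314.0], [30, 311, 12, 8, 32])]
blue [([37.8, 28.0], [28, 9, 21, 36, 543]), ([65.3, 31.7], [52, 20, 28, 23, 494]), ([396.7, 99.9], [387, 97, 25, 12, 46]), ([408.4, 125.6], [384, 106, 46, 40, 1135]), ([327.9, 180.0], [289, 157, 75, 41, 1646])] [([51.5, 123.8], [41, 119, 21, 11, 137]), ([39.4, 141.0], [37, 138, 7, 6, 23]), ([212.2, 167.0], [181, 155, 60, 24, 658]), ([54.8, 160.5], [51, 159, 9, 5, 21]), ([34.5, 166.3], [28, 163, 18, 7, 63])]
block scene [ 0.5391 -0.2356  0.056 ] side [ 0.5368 -0.2443  0.056 ]
plate [0.6247 0.188  0.058 ] [0.5908 0.2011 0.058 ]
cam in tool [ 0.0664 -0.0005 -0.1683]
cam axes in tool (rows) [[-0.0001  1.      0.0002]
 [-0.9659 -0.0001 -0.259 ]
 [-0.259  -0.0002  0.9659]]
[[334.5317   0.     254.4672]
 [  0.     334.5317 194.99  ]
 [  0.       0.       1.    ]] [0.0167 0.     0.     0.     0.    ]
tool [[ 0.      1.     -0.0014]
 [ 1.     -0.      0.    ]
 [ 0.     -0.0014 -1.    ]]
```

View pics/wrist0.png

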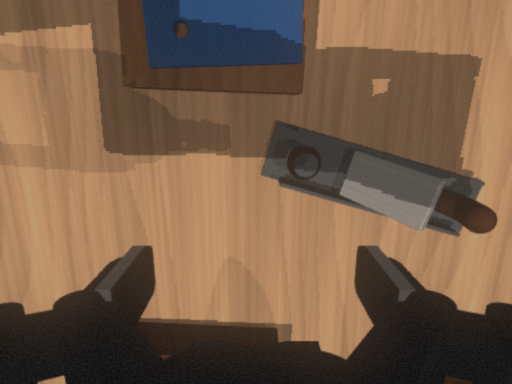

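The wrist view has image up = world +y and image right = world +x. The stop's lower edge and a hole at (181,30) are in view, so I move over the stop.

```bash
python3 -m jog '{"dp":[[0.08,0,0],[0.08,0,0],[0.08,0,0],[0.08,0,0],[0.08,0,0],[0.07,0,0],[0,0,0],[0,0,0],[0,0,0],[0,0,0]],"twist":[[0,0,0],[0,0,0],[0,0,0],[0,0,0],[0,0,0],[0,0,0],[0,0,0],[0,0,0],[0,0,0],[0,0,0]],"hand":[1,1,1,1,1,1,1,1,1,1]}'; python3 - <<'E'
from h import *
import pickle
W=P("wrist");im=grab_frame("wrist");cv2.imwrite("pics/plate.png",im);pickle.dump(W,open("plate.pkl","wb"))
E
```

```text
clock: 1.15
ee_pos: [0.625, 0.14, 0.2062]
orientation: [0.707, 0.707, -0.0, -0.0]
force: [-0.1, -0.5, -0.1]
gripper_width: 0.0854
grasp_force: 0.0
```

View pics/plate.png

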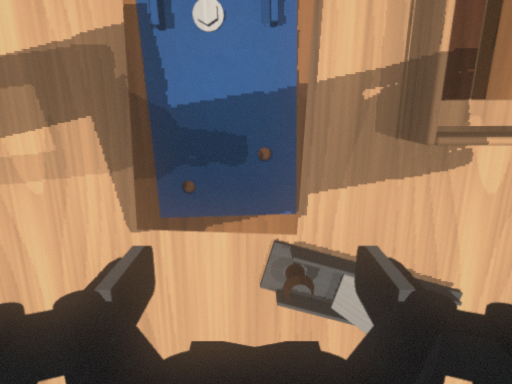

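The stop's fence is at the top (far, +y). The pivot is at (208,14), the drift hole at (189,187) and the bolt hole at (265,154). I measure these along with the plate and bed edge directions.

```bash
python3 - <<'E'
from h import *
import pickle
im=cv2.imread("pics/plate.png");W=pickle.load(open("plate.pkl","rb"))
hsv=cv2.cvtColor(im,cv2.COLOR_BGR2HSV)
blue=cv2.inRange(hsv,np.array((100,110,25)),np.array((125,255,255)))
def hole(c):
    x,y=c;sub=(blue[y-14:y+14,x-14:x+14]==0).astype(np.uint8)
    n,l,st,ce=cv2.connectedComponentsWithStats(sub);k=l[14,14]
    print(c,st[k]);return ce[k]+[x-14,y-14]
for n,c,(px,py) in [("drift",(189,187),(150,-30)),("bolt",(265,154),(120,45))]:
    uv=hole(c);print(n,uv,onz(W,uv,.058),onz(W,uv,.054))
# pivot: light washer / hex head
w=cv2.inRange(hsv,np.array((0,0,120)),np.array((180,70,255)));w[60:]=0;w[:,:180]=0;w[:,240:]=0
M=cv2.moments(cv2.morphologyEx(w,cv2.MORPH_CLOSE,np.ones((9,9))),True);uv=(M["m10"]/M["m00"],M["m01"]/M["m00"]);print("pivot",uv,M["m00"],[onz(W,uv,z) for z in (.058,.069)])
# edges: plate left/right by blue mask, bed by brown-dark
def edge(pts,z):
    X=np.array([onz(W,p,z)[:2] for p in pts]);vx,vy,x0,y0=cv2.fitLine(X.astype(np.float32),cv2.DIST_HUBER,0,1e-5,1e-5).ravel()
    if abs(vy)>abs(vx): 
        s=-np.sign(vy);
    else: s=np.sign(vx)
    return np.degrees(np.arctan2(s*vy,s*vx)),(x0,y0)
L=[];Rr=[]
for y in range(60,205,5):
    xs=np.where(blue[y,130:320])[0]+130;L.append((xs.min(),y));Rr.append((xs.max()+1,y))
print("plate L",edge(L,.058),"R",edge(Rr,.058))
cv2.imwrite("pics/z.png",np.hstack([cv2.resize(im[0:60,170:250],None,fx=5,fy=5,interpolation=cv2.INTER_CUBIC),cv2.resize(im[140:200,170:250],None,fx=5,fy=5,interpolation=cv2.INTER_NEAREST)]))
E
```

```text
(189, 187) [  0   7  28  21 363]
drift [186.9201 191.686 ] [0.5585 0.125  0.058 ] [0.5576 0.124  0.054 ]
(265, 154) [  6   7  15  14 169]
bolt [264.3077 153.4379] [0.6338 0.1623 0.058 ] [0.6339 0.1618 0.054 ]
pivot (207.65895953757226, 14.342196531791908) 865.0 [array([0.5847, 0.2809, 0.058 ]), array([0.5861, 0.2783, 0.069 ])]
plate L (np.float32(-81.30127), (np.float32(0.53338027), np.float32(0.18565904))) R (np.float32(-92.411804), (np.float32(0.66065794), np.float32(0.19749628)))
```

```bash
python3 -m jog '{"dp":[[-0.15,0,0],[-0.15,0,0],[-0.15,0,0],[-0.15,-0.04,0],[-0.15,-0.04,0],[-0.15,-0.05,0],[-0.15,-0.05,0],[-0.15,-0.05,0],[-0.15,-0.05,0],[0,0,0]],"twist":[[0,0,0],[0,0,0],[0,0,0],[0,0,0],[0,0,0],[0,0,0],[0,0,0],[0,0,0],[0,0,0],[0,0,0]],"hand":[1,1,1,1,1,1,1,1,1,1]}'; python3 - <<'E'
from h import *
import pickle
W=P("wrist");im=grab_frame("wrist");cv2.imwrite("pics/block.png",im);pickle.dump(W,open("block.pkl","wb"))
E
```

```text
clock: 2.2
ee_pos: [0.5389, -0.2694, 0.2064]
orientation: [0.709, 0.705, -0.001, 0.001]
force: [0.1, 0.1, 0.1]
gripper_width: 0.0857
grasp_force: 0.0
```

View pics/block.png

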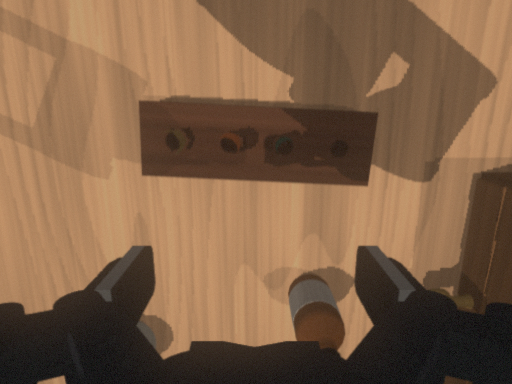

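The block's contents from left to right are bolt (178,139), drift (232,143), punch (283,146) and the empty hole (339,149). I now measure the block frame and refine the plate.

```bash
python3 - <<'E'
from h import *
import pickle
im=cv2.imread("pics/block.png");W=pickle.load(open("block.pkl","rb"))
hsv=cv2.cvtColor(im,cv2.COLOR_BGR2HSV)
m=(im.max(2)<95).astype(np.uint8)*255;m[:90]=0;m[195:]=0;m[:,:130]=0;m[:,390:]=0
m=cv2.morphologyEx(m,cv2.MORPH_OPEN,np.ones((15,15)))
c=max(cv2.findContours(m,0,2)[0],key=cv2.contourArea)
X=np.array([onz(W,p[0].astype(float),.056)[:2] for p in c],np.float32)
rc=cv2.minAreaRect(X);print("block rect",rc)
ct=np.array(rc[0]);bp=cv2.boxPoints(rc);e=[bp[1]-bp[0],bp[2]-bp[1]];ax=max(e,key=np.linalg.norm);ax=ax/np.linalg.norm(ax);ax*=np.sign(ax[0])
for x in (-.078,-.026,.026,.078): print("hole",ct+ax*x)
print("axis deg",np.degrees(np.arctan2(ax[1],ax[0])))
for n,p,z in [("bolt",(178,139),.082),("drift",(232,143),.106),("punch",(283,146),.086),("empty",(339,149),.056)]:
    s=hsv[p[1]-2:p[1]+3,p[0]-2:p[0]+3].reshape(-1,3).mean(0)
    print(n,onz(W,p,z),s)
cv2.imwrite("pics/crop1.png",cv2.convertScaleAbs(cv2.resize(im[95:190,135:385],None,fx=3,fy=3,interpolation=cv2.INTER_CUBIC),alpha=2.2))
im=cv2.imread("pics/plate.png");h2=cv2.cvtColor(im,cv2.COLOR_BGR2HSV)
W=pickle.load(open("plate.pkl","rb"))
for c in [(189,187),(265,154)]:
    x,y=c;s=((h2[y-14:y+14,x-14:x+14,0]<40)|(h2[y-14:y+14,x-14:x+14,0]>140)).astype(np.uint8)
    n,l,st,ce=cv2.connectedComponentsWithStats(s);k=1+np.argmax(st[1:,4]);uv=ce[k]+[x-14,y-14]
    print(c,st[k],uv,onz(W,uv,.058),onz(W,uv,.054))
big=cv2.convertScaleAbs(cv2.resize(im[0:240,115:330],None,fx=2.5,fy=2.5,interpolation=cv2.INTER_CUBIC),alpha=1.8)
cv2.imwrite("pics/crop2.png",big)
E
python3 -c "
import cv2,numpy as np
a=cv2.imread('pics/crop1.png');b=cv2.imread('pics/crop2.png')
a=cv2.resize(a,(380,144));b=cv2.resize(b,(400,447));o=np.zeros((447,790,3),np.uint8);o[:144,:380]=a;o[:,390:]=b;cv2.imwrite('pics/crops.png',o)"
```

```text
block rect ((0.5413484573364258, -0.23645883798599243), (0.0730094462633133, 0.2194659560918808), 86.8477783203125)
hole [ 0.4635 -0.2322]
hole [ 0.5154 -0.235 ]
hole [ 0.5673 -0.2379]
hole [ 0.6192 -0.2407]
axis deg -3.1522114
bolt [ 0.4724 -0.2311  0.082 ] [ 14.36 125.08  67.44]
drift [ 0.5207 -0.2322  0.106 ] [ 11.48 135.04  56.84]
punch [ 0.5631 -0.2372  0.086 ] [ 11.8  125.92  50.8 ]
empty [ 0.6189 -0.244   0.056 ] [ 11.68 119.88  46.56]
(189, 187) [  8   8  12  11 106] [188.7075 186.1038] [0.5605 0.1306 0.058 ] [0.5597 0.1296 0.054 ]
(265, 154) [  7   7  13  13 134] [264.1791 153.2388] [0.6336 0.1625 0.058 ] [0.6338 0.162  0.054 ]
```

View pics/crops.png

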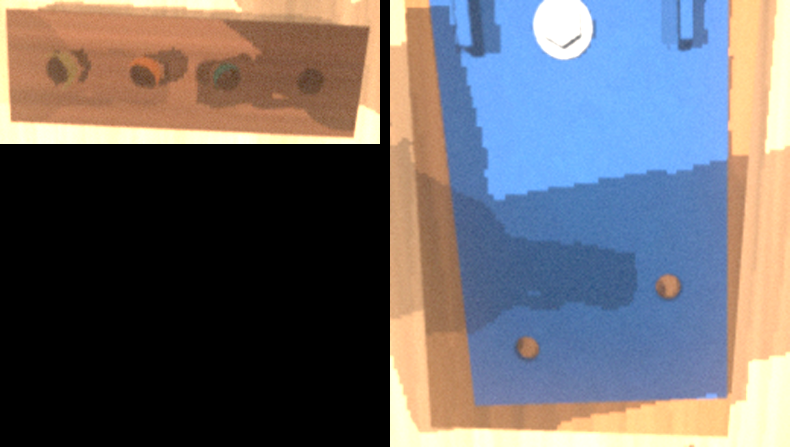

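The plate angle is about -88.2° from both the holes and the pivot, and the hole spacing is 79.8 mm against 80.8 expected. I turn the wrist so the fingers close across the block and take a second view of the tools.

```bash
python3 -m jog '{"dp":[[0,0,0],[0,0,0],[0,0,0],[0,0,0],[0,0,0],[0,0,0],[0,0,0],[0,0,0],[0,0,0],[0,0,0]],"twist":[[0,0,0.095],[0,0,0.095],[0,0,0.095],[0,0,0.095],[0,0,0.095],[0,0,0.095],[0,0,0.095],[0,0,0.095],[0,0,0.095],[0,0,0.095]],"hand":[0.6,0.6,0.6,0.6,0.6,0.6,0.6,0.6,0.6,0.6]}'; python3 - <<'E'
from h import *
import pickle
W=P("wrist");im=grab_frame("wrist");cv2.imwrite("pics/block2.png",im);pickle.dump(W,open("block2.pkl","wb"))
im=cv2.imread("pics/block2.png")
s=monitor.read_state();T=Ro.from_quat(s["orientation"]).as_matrix();print(s["ee_pos"],s["q"],s["gripper_width"]);print(T)
for n,p in [("bolt",(.4665,-.2325,.082)),("drift",(.518,-.2345,.106)),("punch",(.565,-.237,.086)),("empty",(.619,-.242,.056))]: print(n,proj(W,p))
big=cv2.convertScaleAbs(im,alpha=2);cv2.imwrite("pics/block2b.png",big)
# bed edges in plate.png
im=cv2.imread("pics/plate.png");W=pickle.load(open("plate.pkl","rb"))
h=cv2.cvtColor(im,cv2.COLOR_BGR2HSV)
nb=cv2.inRange(h,np.array((100,60,20)),np.array((130,255,255)))
for nm,z,side in [("plateR",.058,1)]:
    pts=[(np.where(nb[y,130:312])[0].max()+131,y) for y in range(60,205,5)]
    X=np.array([onz(W,p,z)[:2] for p in pts],np.float32);v=cv2.fitLine(X,cv2.DIST_HUBER,0,.01,.01).ravel();print(nm,np.degrees(np.arctan2(-abs(v[1]),v[0]*-np.sign(v[1]))),v[2:])
E
```

```text
clock: 3.25
ee_pos: [0.5413, -0.2628, 0.2062]
orientation: [0.999, 0.037, 0.0, -0.0]
force: [-0.4, 0.3, -0.3]
gripper_width: 0.0512
grasp_force: 0.0
[ 0.5413 -0.2628  0.2062] [-0.4719  0.3893  1.683   0.0004  1.0696  1.0329] 0.05131151641406229
[[ 0.9978  0.0657 -0.    ]
 [ 0.0657 -0.9978  0.0004]
 [ 0.     -0.0004 -1.    ]]
bolt [[218.1771 254.7369]]
drift [[220.2948 211.1501]]
punch [[228.0383 152.5253]]
empty [[239.2113  89.0495]]
plateR -88.192795 [0.6639 0.1581]
```

View pics/block2b.png

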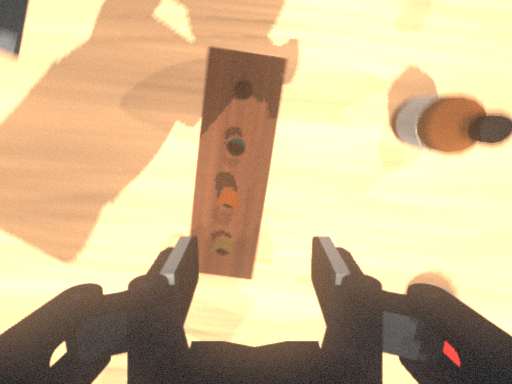

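The second view shows the drift's orange top at about (229,198), the bolt at (223,243), the punch at (236,146) and the empty hole at (243,89). I triangulate across the two wrist views plus the scene view.

```bash
python3 - <<'E'
from h import *
import pickle
i1=cv2.imread("pics/block.png");i2=cv2.imread("pics/block2.png");W1=pickle.load(open("block.pkl","rb"));W2=pickle.load(open("block2.pkl","rb"))
for im,(x0,x1,y0,y1) in [(i1,(215,252,128,158)),(i2,(212,245,172,216))]:
    h=cv2.cvtColor(im,cv2.COLOR_BGR2HSV)[y0:y1,x0:x1]
    print("x0,y0",x0,y0)
    for row in range(0,h.shape[0],2): print(' '.join(f"{h[row,c,1]//10:02d}/{h[row,c,2]//10:02d}" for c in range(0,h.shape[1],3)))
E
```

```text
x0,y0 215 128
13/07 14/08 13/08 13/08 13/08 14/08 13/08 13/08 12/07 14/07 13/07 12/06 13/07
12/07 12/08 13/07 13/08 13/08 15/07 13/07 13/07 13/06 11/06 11/06 12/06 11/06
14/07 13/07 15/07 14/07 13/08 18/07 14/06 14/06 15/06 13/06 12/06 12/06 11/06
12/07 13/08 13/08 15/09 15/09 17/09 15/09 13/07 12/06 12/06 12/06 13/06 12/06
14/07 15/07 15/08 17/08 15/09 16/09 15/09 17/08 12/07 14/05 11/06 11/06 12/06
13/07 13/08 14/08 12/06 13/07 15/08 16/09 17/08 13/08 11/07 13/05 11/06 13/06
12/07 13/07 12/05 11/05 14/05 12/05 15/08 17/08 15/08 13/07 14/05 12/06 12/06
12/07 13/08 12/05 12/04 16/04 14/05 14/05 17/08 17/08 14/07 14/05 11/06 11/06
13/07 13/08 12/05 13/04 11/05 15/05 11/05 16/07 16/08 12/07 11/05 13/06 12/06
13/08 12/08 12/06 11/05 11/05 16/04 13/04 14/06 16/08 13/07 14/05 13/06 12/06
15/07 12/08 12/07 12/05 09/05 12/05 15/05 13/05 13/07 13/05 11/06 11/07 13/07
13/08 13/08 13/08 12/06 12/05 11/05 12/05 13/05 12/06 11/06 13/07 13/08 13/08
13/08 14/07 12/07 12/07 12/06 13/06 11/06 14/07 13/07 13/07 13/08 13/08 14/08
13/07 12/07 13/07 13/07 12/07 13/07 12/07 12/07 12/08 15/07 14/07 13/09 
[... 849 characters left out ...]
7/10 16/10 17/10 16/10 16/09 12/09 14/08
13/09 13/08 14/07 17/09 16/10 17/10 16/10 17/10 17/10 14/09 13/09
13/09 12/08 16/08 17/10 15/10 17/10 17/10 16/10 16/10 14/09 13/09
13/09 14/09 16/09 17/10 17/10 16/10 16/10 16/10 16/10 15/09 13/09
13/09 12/09 16/09 17/10 17/10 17/10 17/10 17/10 16/10 15/09 13/09
13/09 14/08 16/09 14/09 15/07 14/08 17/09 16/10 16/10 14/09 13/09
14/09 15/09 14/08 13/09 12/08 11/06 12/06 16/10 15/09 14/09 12/09
13/09 13/08 13/08 12/09 12/09 13/08 12/08 14/09 16/09 12/09 12/09
12/08 13/08 12/08 13/08 13/08 13/09 14/08 13/08 15/09 14/08 13/09
13/08 13/08 13/08 13/08 13/08 14/08 13/08 13/08 14/09 13/09 13/09
13/08 13/08 13/08 13/08 13/08 12/08 12/08 14/08 14/09 13/09 13/08
```

```bash
python3 - <<'E'
from h import *
import pickle
a=cv2.imread("pics/scene0.png");b=cv2.imread("pics/side0.png");A=P("scene");B=P("side")
i1=cv2.imread("pics/block.png");i2=cv2.imread("pics/block2.png");W1=pickle.load(open("block.pkl","rb"));W2=pickle.load(open("block2.pkl","rb"))
sub=b[222:252,285:310];h=cv2.cvtColor(sub,cv2.COLOR_BGR2HSV)
m=cv2.inRange(h,np.array((0,175,110)),np.array((16,255,255)));n,l,st,ce=cv2.connectedComponentsWithStats(m);k=1+np.argmax(st[1:,4]);pb=ce[k]+[285,222];print("side orange",pb,st[k])
X,e=tri(A,(187.9,181.6),B,pb);print("drift mid",X,"gap",e)
for z in (.056,.106):
    p=X.copy();p[2]=z;print(z,"img1",proj(W1,p),"img2",proj(W2,p))
c1=i1[120:165,205:260];c2=i2[165:225,205:260]
o=[cv2.resize(x,(390,560 if x is c2 else 320),interpolation=cv2.INTER_NEAREST) for x in (c1,c2)]
o[0]=cv2.copyMakeBorder(o[0],0,240,0,0,cv2.BORDER_CONSTANT)
cv2.imwrite("pics/z2.png",cv2.convertScaleAbs(np.hstack(o),alpha=2.2))
E
```

```text
side orange [296.7973 235.6622] [ 9  6  7 17 74]
drift mid [ 0.5166 -0.2371  0.0746] gap 0.0012565924008575697
0.056 img1 [[231.1518 142.4272]] img2 [[227.9111 197.183 ]]
0.106 img1 [[226.9563 149.2244]] img2 [[223.277  212.9795]]
```

View pics/z2.png

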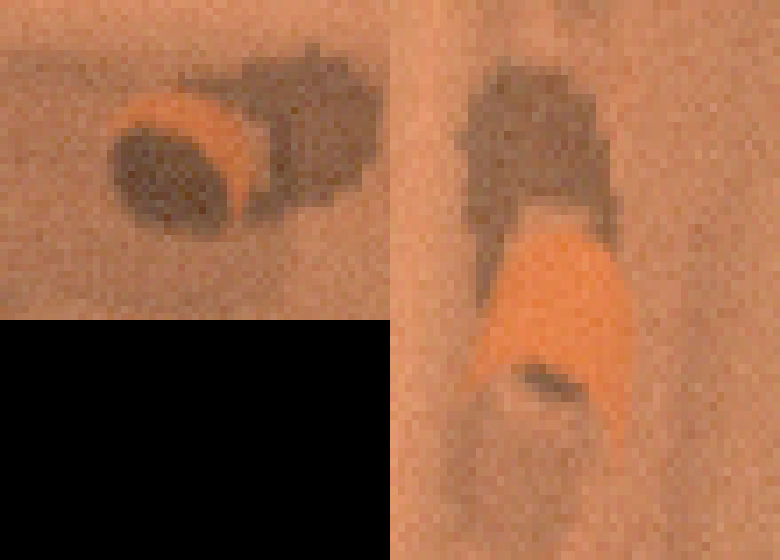

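The drift's grip triangulates to about (0.5166, -0.237), with a 1.3 mm ray gap, close to the block hole prediction. I align the tool with the world axes and go down onto the grip.

```bash
python3 -m jog '{"dp":[[0,0,0],[-0.04,-0.045,0],[-0.043,-0.044,0],[0,0,0.11],[0,0,0.11],[0,0,0.11],[0,0,0.107],[0,0,0],[0,0,0],[0,0,0]],"twist":[[0,0,0.042],[0,0,0],[0,0,0],[0,0,0],[0,0,0],[0,0,0],[0,0,0],[0,0,0],[0,0,0],[0,0,0]],"hand":[0.6,0.6,0.6,0.6,0.6,0.6,0.6,0.6,0,0]}'; python3 -m jog '{"dp":[[0,0,0],[0,0,0],[0,0,0],[0,0,0],[0,0,0],[0,0,-0.03],[0,0,-0.1],[0,0,-0.15],[0,0,-0.06],[0,0,0]],"twist":[[0,0,0],[0,0,0],[0,0,0],[0,0,0],[0,0,0],[0,0,0],[0,0,0],[0,0,0],[0,0,0],[0,0,0]],"hand":[0,0,0,0,0,0,0,0,0,0]}'; python3 - <<'E'
from h import *
import pickle
A=P("side");im=grab_frame("side");cv2.imwrite("pics/side1.png",im)
a=grab_frame("scene");cv2.imwrite("pics/scene1.png",a)
w=grab_frame("wrist");cv2.imwrite("pics/wrist1.png",w);pickle.dump(P("wrist"),open("wrist1.pkl","wb"))
print(monitor.read_state()["orientation"],monitor.read_state()["q"])
for n,i in (("side",im),("scene",a),("wrist",w)): print(n,[x for x in blobs(i,(3,165,90),(17,255,255),20)])
E
```

```text
clock: 4.3
ee_pos: [0.5171, -0.2379, 0.0769]
orientation: [1.0, 0.007, 0.001, 0.001]
force: [-0.5, -1.1, 0.8]
gripper_width: 0.0228
grasp_force: 0.2
clock: 5.3
ee_pos: [0.5177, -0.2386, 0.181]
orientation: [1.0, 0.006, 0.003, 0.002]
force: [0.0, -1.0, -1.4]
gripper_width: 0.0161
grasp_force: 58.9
[ 1.      0.0063 -0.0007 -0.0004] [-0.4527  0.3764  1.783   0.      0.9838  1.1056]
side [([142.9, 125.1], [128, 120, 32, 11, 173]), ([461.8, 184.1], [392, 155, 120, 59, 2761]), ([183.0, 176.1], [165, 163, 36, 23, 83]), ([239.4, 180.9], [229, 176, 22, 11, 57]), ([453.5, 202.3], [402, 181, 97, 41, 270]), ([299.1, 197.8], [295, 187, 9, 21, 154]), ([395.8, 256.1], [386, 249, 20, 15, 193]), ([352.9, 339.0], [337, 324, 37, 34, 490]), ([447.0, 342.8], [439, 326, 20, 37, 72]), ([457.4, 350.1], [449, 328, 16, 44, 81])]
scene [([185.5, 153.4], [182, 147, 7, 14, 85]), ([446.1, 167.2], [436, 161, 21, 13, 80]), ([105.5, 167.6], [97, 166, 18, 6, 20]), ([343.5, 192.5], [321, 189, 41, 8, 60]), ([128.2, 206.5], [120, 198, 17, 18, 220]), ([167.7, 220.3], [152, 216, 35, 13, 108]), ([147.8, 223.3], [144, 221, 8, 6, 21]), ([121.3, 228.6], [111, 225, 24, 10, 77]), ([141.6, 230.2], [135, 227, 16, 8, 37]), ([92.4, 231.5], [74, 228, 34, 9, 82]), ([73.9, 241.1], [72, 236, 6, 11, 22]), ([85.8, 253.0], [71, 245, 36, 20, 104]), ([177.9, 246.9], [173, 244, 10, 7, 21]), ([81.6, 261.4], [79, 258, 6, 9, 20])]
wrist [([504.6, 81.8], [498, 79, 14, 7, 25]), ([501.0, 90.3], [497, 87, 9, 8, 22]), ([256.1, 224.7], [237, 207, 38, 37, 805])]
```

```bash
python3 - <<'E'
from h import *
import pickle
W=pickle.load(open("wrist1.pkl","rb"));s=monitor.read_state();T=Ro.from_quat(s["orientation"]).as_matrix();p=s["ee_pos"];print(p,s["gripper_width"],s["grasp_force"])
for x in (-.01,0,.01):
  for z in (-.033,.017): print(x,z,proj(W,p+T@np.array([x,0,z])))
X,e=tri(P("scene"),(185.5,153.4),P("side"),(299.1,197.8));print("grip centroid",X,e,"in tool",T.T@(X-p))
im=cv2.imread("pics/wrist1.png");sd=cv2.imread("pics/side1.png")
o=np.hstack([cv2.resize(im[180:300,190:320],(390,360)),cv2.resize(sd[160:270,245:355],(360,360))])
cv2.imwrite("pics/z3.png",cv2.convertScaleAbs(o,alpha=1.7))
E
```

```text
[ 0.5149 -0.2372  0.1763] 0.016003967929926435 58.83751094341278
-0.01 -0.033 [[256.4342 278.4123]]
-0.01 0.017 [[256.0487 236.1397]]
0 -0.033 [[256.466  257.9544]]
0 0.017 [[256.068  220.1914]]
0.01 -0.033 [[256.4992 236.7869]]
0.01 0.017 [[256.0879 203.8195]]
grip centroid [ 0.5167 -0.2378  0.1777] 0.002273023291851683 in tool [ 0.0018  0.0007 -0.0014]
```

View pics/z3.png

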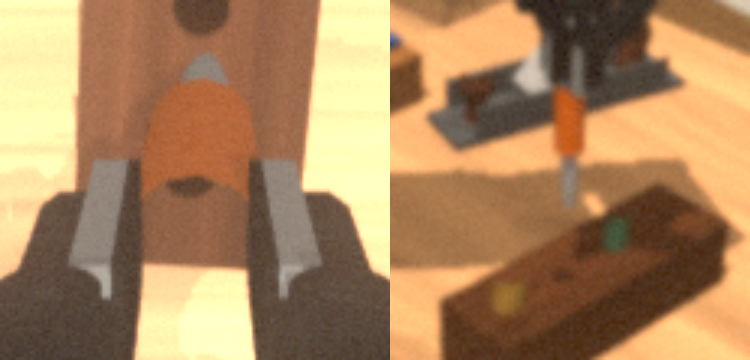

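The drift is held upright and centred between the pads, with its shank visible below. I now measure the bed's edges for the aligned angle, and the tip offset.

```bash
python3 - <<'E'
from h import *
import pickle
im=cv2.imread("pics/plate.png");W=pickle.load(open("plate.pkl","rb"))
S=cv2.GaussianBlur(im,(5,5),0).astype(float).sum(2)
def fit(pts,z):
    X=np.array([onz(W,p,z)[:2] for p in pts],np.float32);v=cv2.fitLine(X,cv2.DIST_HUBER,0,.0005,.01).ravel()
    r=np.abs((X-v[2:])@np.array([-v[1],v[0]]));return np.degrees(np.arctan2(v[1],v[0])),v[2:],np.median(r)
bot=[]
for u in range(142,292,4):
    g=np.diff(S[222:245,u]);bot.append((u,222+np.argmax(g)+.5))
print("bottom",fit(bot,.05))
lf=[]
for v in list(range(15,45,3))+list(range(100,228,3)):
    g=np.diff(S[v,112:148]);lf.append((112+np.argmin(g)+.5,v))
print("left",fit(lf,.05), [tuple(p) for p in lf][::8])
rt=[]
for v in range(165,228,3):
    g=np.diff(S[v,290:318]);rt.append((290+np.argmax(g)+.5,v))
print("right",fit(rt,.05),rt[::6])
# dark part inside the holes
h=cv2.cvtColor(im,cv2.COLOR_BGR2HSV)
for c in [(189,186),(264,153)]:
    for y in range(c[1]-7,c[1]+8,2): print(' '.join(f"{int(im[y,x].astype(int).sum()):3d}" if (h[y,x,0]<40 or h[y,x,0]>140) else ' . ' for x in range(c[0]-8,c[0]+9)))
W1=pickle.load(open("wrist1.pkl","rb"));s=monitor.read_state();T=Ro.from_quat(s["orientation"]).as_matrix();p=s["ee_pos"]
for x in (-.002,0,.002,.004): print("tip",x,proj(W1,p+T@np.array([x,0,.066])))
w=cv2.imread("pics/wrist1.png");print(w[190:215:2,258].tolist())
E
```

```text
bottom (np.float32(-2.1054785), array([0.5702, 0.0809], dtype=float32), np.float32(0.0002970341))
left (np.float32(83.853355), array([0.5039, 0.1816], dtype=float32), np.float32(0.0039306944)) [(np.float64(123.5), 15), (np.float64(124.5), 39), (np.float64(129.5), 118), (np.float64(131.5), 142), (np.float64(132.5), 166), (np.float64(114.5), 190), (np.float64(123.5), 214)]
right (np.float32(-88.86792), array([0.6704, 0.1185], dtype=float32), np.float32(0.000939432)) [(np.float64(301.5), 165), (np.float64(300.5), 183), (np.float64(307.5), 201), (np.float64(297.5), 219)]
 .   .   .   .   .   .   .   .   .   .   .   .   .   .   .   .   . 
 .   .   .   .   .  195 202 215 210 219  .   .   .   .   .   .   . 
 .   .   .  163 165 180 203 218 222 235 221 226 203  .   .   .   . 
 .   .  150 168 159 186 214 210 216 232 230 223 222 208  .   .   . 
 .   .   .  170 185 212 217 214 218 226 224 226 192 195  .   .   . 
 .   .   .   .  196 207 216 215 227 224 213 212 186 190  .   .   . 
 .   .   .   .   .  187 206 200 201 202 191 173  .   .   .   .   . 
 .   .   .   .   .   .   .   .   .   .   .   .   .
[... 171 characters left out ...]
17 226 241 237 256 247 243 249 239 196  .   .   . 
 .   .  198 200 196 200 222 244 247 250 250 245 241 210 201  .   . 
 .   .  206 187 183 168 170 228 245 247 256 252 240 216 178  .   . 
 .   .   .  176 169 168 174 221 236 250 248 231 227 208 190  .   . 
 .   .   .   .  167 156 180 199 225 228 230 208 191  .   .   .   . 
 .   .   .   .   .   .   .   .   .   .   .   .   .   .   .   .   . 
tip -0.002 [[255.829  200.3904]]
tip 0 [[255.8316 197.746 ]]
tip 0.002 [[255.8343 195.0902]]
tip 0.004 [[255.837 192.423]]
[[30, 42, 59], [40, 56, 85], [44, 62, 93], [46, 63, 94], [68, 75, 86], [68, 73, 80], [72, 79, 85], [72, 78, 86], [48, 66, 98], [31, 55, 105], [35, 61, 106], [37, 61, 109], [31, 59, 105]]
```

The bed's front edge gives an aligned angle of about -92.1°, a misalignment of about 0.068 rad. The dark slivers in both holes agree with that. I move the drift to hover over the plate's drift hole at about (0.560, 0.130).

```bash
python3 -m jog '{"dp":[[0,0,0],[0.02,-0.15,0],[0.02,-0.15,0],[0.02,-0.15,0],[0.02,-0.15,0],[0.02,-0.15,0],[0.02,-0.15,0],[0.02,-0.15,0],[0.01,-0.15,0],[0,-0.025,0.04]],"twist":[[0,0,0.008],[0,0,0],[0,0,0],[0,0,0],[0,0,0],[0,0,0],[0,0,0],[0,0,0],[0,0,0],[0,0,0]],"hand":[0,0,0,0,0,0,0,0,0,0]}'; python3 -m jog '{"dp":[[0,0,0.05],[0,0,0.04],[0,0,0],[0,0,0],[0,0,0],[0,0,0],[0,0,0],[0,0,0],[0,0,0],[0,0,0]],"twist":[[0,0,0],[0,0,0],[0,0,0],[0,0,0],[0,0,0],[0,0,0],[0,0,0],[0,0,0],[0,0,0],[0,0,0]],"hand":[0,0,0,0,0,0,0,0,0,0]}'; python3 - <<'E'
from h import *
import pickle
W=P("wrist");w=grab_frame("wrist");cv2.imwrite("pics/hov.png",w);pickle.dump(W,open("hov.pkl","wb"))
s=monitor.read_state();T=Ro.from_quat(s["orientation"]).as_matrix();p=s["ee_pos"];print(p,s["orientation"])
print("hole top pred",proj(W,(.560,.1304,.058)),"tip pred",proj(W,p+T@np.array([0,0,.066])))
o=cv2.convertScaleAbs(w,alpha=1.6);cv2.imwrite("pics/hovb.png",cv2.resize(o[100:300,160:360],(600,600),interpolation=cv2.INTER_CUBIC))
for im,c in ((grab_frame("side"),"side"),(grab_frame("scene"),"scene")): cv2.imwrite(f"pics/hov_{c}.png",im)
E
```

```text
clock: 6.45
ee_pos: [0.5615, 0.1343, 0.165]
orientation: [1.0, 0.002, 0.001, -0.001]
force: [0.2, 0.4, -1.7]
gripper_width: 0.0163
grasp_force: 59.0
clock: 7.45
ee_pos: [0.5608, 0.13, 0.1383]
orientation: [1.0, 0.0, 0.0, -0.0]
force: [0.4, 0.4, -1.6]
gripper_width: 0.0165
grasp_force: 59.0
[0.5607 0.13   0.1382] [ 1.      0.0001  0.0001 -0.    ]
hole top pred [[255.214  193.7612]] tip pred [[255.7965 197.7614]]
```

View pics/hovb.png

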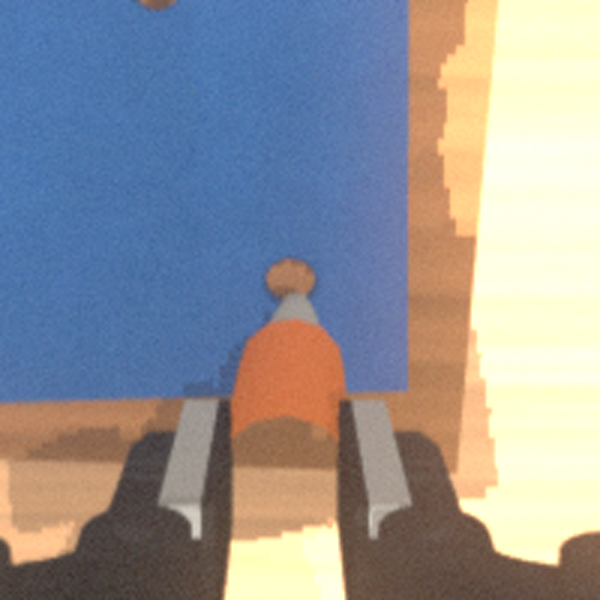

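The hover view shows the plate's drift hole at about (257,193) with the tip just below it at (258,198). I work out the exact offset numerically.

```bash
python3 - <<'E'
from h import *
import pickle
from scipy.optimize import brentq
w=cv2.imread("pics/hov.png");W=pickle.load(open("hov.pkl","rb"));h=cv2.cvtColor(w,cv2.COLOR_BGR2HSV).astype(int)
for v in range(184,212): print(v,' '.join(f"{'B' if 95<x[0]<130 and x[1]>110 else 'o' if x[1]>165 else 's' if x[1]<90 else 'w'}" for x in h[v,244:274]))
s=monitor.read_state();T=Ro.from_quat(s["orientation"]).as_matrix();p=s["ee_pos"]
for zt in (.062,.066,.070):
    f=lambda x,r,z,v: proj(W,p+T@np.array([x+r,0.002,z]))[0,1]-v
    print(zt,"tip x",brentq(lambda x:f(x,.0035,zt,197.3),-.02,.02),"shoulder x",brentq(lambda x:f(x,.0105,zt-.045,206.5),-.03,.03),
     "tip y for u=258.3",brentq(lambda y:proj(W,p+T@np.array([0,y,zt]))[0,0]-258.3,-.02,.02))
a=cv2.imread("pics/hov_side.png");b=cv2.imread("pics/hov_scene.png")
print([x for x in blobs(a,(3,150,70),(17,255,255),20) if 150<x[0][0]<300 and x[0][1]<180],[x for x in blobs(b,(3,150,70),(17,255,255),20) if 250<x[0][0]<340 and x[0][1]<190])
print(proj(P("side"),p+T@np.array([0,0,-.004])),proj(P("scene"),p+T@np.array([0,0,-.004])))
E
```

```text
184 B B B B B B B B B B B B B B B B B B B B B B B B B B B B B B
185 B B B B B B B B B B B w w B B B B B B B B B B B B B B B B B
186 B B B B B B B B B s s s s s s s s B B B B B B B B B B B B B
187 B B B B B B B s s s w w w w w s s s s B B B B B B B B B B B
188 B B B B B B s s w w w w w w w w w s s s B B B B B B B B B B
189 B B B B B s s w w w w w w w w w w w w s w B B B B B B B B w
190 B B B B w s w w w w w w w w w w w w w s s w B B B B B B B B
191 B B B B s s w w w w w w w w w w w w w w s w B B B B B B B w
192 B B B B s w w w w w w w w w w w w w w w w s B B B B B B B w
193 B B B B s w w w w w w w w w w w w w w w s s B B B B w B B w
194 B B B B s s w w w w w w w w w w w w w w s s w B B w w w B w
195 B B B B w s w w w w w w w w w w w w w w s w w B B B w w w B
196 B B B B B s s w w w w w w w w w w w w s s w w B B w w w w B
197 B B B B B w s s w w w w s s s s w w s s w w B B B B B B w w
198 B B B B B B w s s s s s s s s s s s s w w B B B B B B B B w
199 B B B B B B B w s s s s s s s s s s s w w B B B B B B w B w
200 B B B B B B B B w s s s s s s s s s s s B B B B B B B B B w
201 B B B B 
[... 569 characters left out ...]
 s w w w w w w w w w w w w w o w o w w w w w w s s w w w w
211 s w w w w w w w w w w w w w o w w w o w w w o w w s w w w B
0.062 tip x -0.0020168366360610026 shoulder x -0.0020960086924049623 tip y for u=258.3 0.0017651791496342475
0.066 tip x -0.0031237576593693027 shoulder x -0.0033222353748632665 tip y for u=258.3 0.0018048205863288424
0.07 tip x -0.004230678680585537 shoulder x -0.004548462037565458 tip y for u=258.3 0.001844460217280938
[([256.2, 139.9], [244, 129, 25, 19, 176]), ([175.0, 146.5], [170, 145, 12, 6, 37]), ([212.3, 155.0], [209, 148, 8, 15, 90]), ([165.6, 163.7], [159, 150, 15, 33, 181])] [([301.5, 157.1], [298, 150, 8, 14, 85])]
[[212.3056 153.3806]] [[301.2882 155.4316]]
```

The tip needs about +3 mm in x and +1 mm in y. I shift and lower it into the plate's hole while watching the force.

```bash
python3 -m jog '{"dp":[[0.01,-0.003,0],[0,0,0],[0,0,0.01],[0,0,0.01],[0,0,0.01],[0,0,0.01],[0,0,0.01],[0,0,0.01],[0,0,0],[0,0,0]],"twist":[[0,0,0],[0,0,0],[0,0,0],[0,0,0],[0,0,0],[0,0,0],[0,0,0],[0,0,0],[0,0,0],[0,0,0]],"hand":[0,0,0,0,0,0,0,0,0,0]}'
```

```text
clock: 8.6
ee_pos: [0.5637, 0.1308, 0.12]
orientation: [1.0, -0.0, -0.0, 0.0]
force: [0.8, 0.7, -1.3]
gripper_width: 0.0164
grasp_force: 59.0
```

```bash
python3 -m jog '{"dp":[[0,0,0.004],[0,0,0.004],[0,0,0.004],[0,0,0],[0,0,0],[0,0,0],[0,0,0],[0,0,0],[0,0,0],[0,0,0]],"twist":[[0,0,0],[0,0,0],[0,0,0],[0,0,0],[0,0,0],[0,0,0],[0,0,0],[0,0,0],[0,0,0],[0,0,0]],"hand":[0,0,0,0,0,0,0,0,0,0]}'; python3 - <<'E'
from h import *
s=monitor.read_state();print(s["ee_pos"],s["force"],s["torque"])
cv2.imwrite("pics/ins1.png",grab_frame("wrist"));w=cv2.imread("pics/ins1.png");h=cv2.cvtColor(w,cv2.COLOR_BGR2HSV).astype(int)
for v in range(178,212): print(v,' '.join(f"{'B' if 95<x[0]<130 and x[1]>110 else 'o' if x[1]>165 else 's' if x[1]<90 else 'w'}" for x in h[v,238:278]))
E
```

```text
clock: 9.6
ee_pos: [0.5637, 0.1308, 0.1165]
orientation: [1.0, 0.0, 0.0, -0.0]
force: [0.6, -0.6, -1.5]
gripper_width: 0.0164
grasp_force: 59.0
[0.5637 0.1308 0.1165] [ 0.6361 -0.5682 -1.4732] [-0.0237  0.0231 -0.0094]
178 B B B B B B B B B B B B B B B B B B B B B B B B B B B B B B B B B B B B B B B B
179 B B B B B B B B B B B B B B B B B B B B B B B B B B B B B B B B B B B B B B B B
180 B B B B B B B B B B B B B B B B B B B B B B B B B B B B B B B B B B B B B B B B
181 B B B B B B B B B B B B B B B B B B B B B B B B B B B B B B B B B B B B B B B B
182 B B B B B B B B B B B B B B B B B B B B B B B B B B B B B B B B B B B B B B B B
183 B B B B B B B B B B B B B B B B B B B B B B B B B B B B B B B B B B B B B B B B
184 B B B B B B B B B B B B B B B B B B B B B B B B B B B B B B B B B B B B B B B B
185 B B B B B B B B B B B B B B B B B B B B B B B B B B B B B B B B B B B B B B B B
186 B B B B B B B B B B B B B B B B B B B B B B B B B B B B B B B B B B B B B B B B
187 B B B B B B B B B B B B B B B B B B B B B B B B B B B B B B B B B B B B B B B B
188 B B B B B B B B B B B B B B B B B B B
[... 1274 characters left out ...]
 s w s s B B B B B B B B B w
204 B B B B B B B B B B w s w s s s s s s s s s s s s s s s w s B B B B B B B B B w
205 B B B B B B B B B B w s s s s s s s s s s s s s s s s s s s B B B B B B B B B w
206 B B B B B B B B B B B s s s s s s s w w w w s s s s s s s w w B B B B B B B B B
207 B B B B B B B B B B w s w w w w w w w w w w w w w s s s s w B B B B B B B B B w
208 B B B B B B B B B s s w w w w w w w w w w w w w w w w w s s w B B B B B B B B B
209 B B B B B B B B s s w w w w w w w w w w w w w w w w w w w w s B B B B B B B B B
210 B B B B B B w s s w w w w w w w w o w w w w w w w w w w w w s s B B B w B B B w
211 B B B B B w s w w w w w w w w w w w w w w w w w w w w w w w w s w B B B B w B w
```

The tip is in the plate's hole with no contact force. I drag the plate clockwise towards the bed-hole position, a shift of about -10.3 mm in x and +2 mm in y.

```bash
python3 -m jog '{"dp":[[-0.005,-0.001,0],[-0.005,-0.001,0],[-0.005,-0.001,0],[-0.005,-0.001,0],[-0.005,-0.001,0],[-0.005,-0.001,0],[-0.004,-0.001,0],[0,0,0],[0,0,0],[0,0,0]],"twist":[[0,0,0],[0,0,0],[0,0,0],[0,0,0],[0,0,0],[0,0,0],[0,0,0],[0,0,0],[0,0,0],[0,0,0]],"hand":[0,0,0,0,0,0,0,0,0,0]}'; python3 -m jog '{"dp":[[0,0,0.005],[0,0,0.005],[0,0,0.005],[0,0,0],[0,0,0],[0,0,0],[0,0,0],[0,0,0],[0,0,0],[0,0,0]],"twist":[[0,0,0],[0,0,0],[0,0,0],[0,0,0],[0,0,0],[0,0,0],[0,0,0],[0,0,0],[0,0,0],[0,0,0]],"hand":[0,0,0,0,0,0,0,0,0,0]}'; python3 - <<'E'
from h import *
s=monitor.read_state();print(s["ee_pos"],s["force"],s["torque"])
import pickle
w=grab_frame("wrist");cv2.imwrite("pics/ins2.png",w);pickle.dump(P("wrist"),open("ins2.pkl","wb"))
E
```

```text
clock: 10.65
ee_pos: [0.5537, 0.1329, 0.1166]
orientation: [1.0, -0.0, 0.0, 0.0]
force: [1.1, -1.4, -2.4]
gripper_width: 0.0166
grasp_force: 58.8
clock: 11.65
ee_pos: [0.5566, 0.1337, 0.1153]
orientation: [1.0, -0.0, 0.003, -0.001]
force: [0.0, -0.3, 20.1]
gripper_width: 0.0165
grasp_force: 61.7
[0.5566 0.1337 0.1153] [ 0.0314 -0.2558 20.0953] [-0.307   0.0658 -0.0271]
```

The tip has touched wood at z≈0.050 (20 N). I ease off and check the plate angle from the bolt hole and the plate edge.

```bash
python3 -m jog '{"dp":[[0,0,-0.008],[0,0,-0.006],[0,0,0],[0,0,0],[0,0,0],[0,0,0],[0,0,0],[0,0,0],[0,0,0],[0,0,0]],"twist":[[0,0,0],[0,0,0],[0,0,0],[0,0,0],[0,0,0],[0,0,0],[0,0,0],[0,0,0],[0,0,0],[0,0,0]],"hand":[0,0,0,0,0,0,0,0,0,0]}'; cat > ang.py <<'E'
from h import *
s=monitor.read_state();print(s["ee_pos"],s["force"])
W=P("wrist");w=grab_frame("wrist");cv2.imwrite("pics/cur.png",w);h=cv2.cvtColor(w,cv2.COLOR_BGR2HSV)
piv=np.array([.5853,.2812])
def pred(th): 
    c,s_=np.cos(th),np.sin(th);return lambda x,y:[piv[0]+c*x-s_*y,piv[1]+s_*x+c*y,.058]
uv=proj(W,pred(np.radians(-91))(.12,.045))[0].astype(int);print("bolt hole expected near",uv)
u0,v0=uv;sub=h[max(v0-25,0):v0+25,u0-25:u0+25]
m=((sub[...,0]<40)|(sub[...,0]>135)|(sub[...,1]<90)).astype(np.uint8)
n,l,st,ce=cv2.connectedComponentsWithStats(m)
for k in range(1,n):
    if 60<st[k,4]<500:
        q=ce[k]+[u0-25,max(v0-25,0)];X=onz(W,q,.0575);d=X[:2]-piv
        print("cand",q,st[k],X,"r",np.linalg.norm(d),"plate angle",np.degrees(np.arctan2(d[1],d[0]))-20.556)
# plate x-min-most edge (image right, plate end at x=180 -> world -y side): blue boundary
blue=cv2.inRange(h,np.array((98,90,25)),np.array((128,255,255)))
pts=[]
for v in range(60,190,4):
    xs=np.where(blue[v,200:400])[0]
    if len(xs): pts.append((200+xs.max()+.5+.5,v))
X=np.array([onz(W,p,.058)[:2] for p in pts],np.float32);v=cv2.fitLine(X,cv2.DIST_HUBER,0,.0005,.01).ravel();v*= np.sign(v[0]) if v[0] else 1
r=np.abs((X-v[2:])@np.array([-v[1],v[0]]))
print("end edge angle -90 =",np.degrees(np.arctan2(v[1],v[0]))-90,np.median(r),len(pts),abs(v[2:]))
E
python3 ang.py
```

```text
clock: 12.7
ee_pos: [0.5534, 0.1329, 0.1161]
orientation: [1.0, -0.0, -0.0, 0.0]
force: [1.1, -0.2, -1.9]
gripper_width: 0.0163
grasp_force: 58.7
[0.5534 0.1329 0.1161] [ 1.1397 -0.2437 -1.8789]
bolt hole expected near [213  89]
cand [211.5816  80.4273] [ 14   6  20  22 337] [0.6337 0.1614 0.0575] r 0.12921440882142102 plate angle -88.57379721065
end edge angle -90 = -88.62286 0.00016604357 33 [0.6137 0.1015]
```

```bash
python3 - <<'E'
from h import *
w=cv2.imread("pics/cur.png");h=cv2.cvtColor(w,cv2.COLOR_BGR2HSV).astype(int)
W=P("wrist")
for v in range(176,216): print(v,''.join(f"{'B' if 95<x[0]<130 and x[1]>110 else 'o' if x[1]>165 else 's' if x[1]<90 else 'w'}" for x in h[v,230:285]))
piv=np.array([.5853,.2812]);th=np.radians(-88.6);c,s=np.cos(th),np.sin(th)
for z in (.058,.05): print("plate drift hole",z,proj(W,(piv[0]+c*.15+s*.03,piv[1]+s*.15-c*.03,z)))
print("bed hole pred",proj(W,(.5497,.1324,.058)))
st=monitor.read_state();p=st["ee_pos"]
for zt in (.057,.066):print("upright tip far edge",zt,proj(W,p+np.array([-.003+.0035,-.0018,-zt])),"shoulder far edge",proj(W,p+np.array([-.003+.0105,-.0018,-zt+.045])))
for n in("side","scene"):
    im=grab_frame(n);cv2.imwrite(f"pics/c_{n}.png",im);q=proj(P(n),p)[0];print(n,q,[b for b in blobs(im,(3,150,70),(17,255,255),20) if abs(b[0][0]-q[0])<15 and abs(b[0][1]-q[1])<20])
E
```

```text
176 BBBBBBBBBBBBBBBBBBBBBBBBBBBBBBBBBBBBBBBBBBBBBBBBBBBBBBB
177 BBBBBBBBBBBBBBBBBBBBBBBBBBBBBBBBBBBBBBBBBBBBBBBBBBBBBBB
178 BBBBBBBBBBBBBBBBBBBBBBBBBBBBBBBBBBBBBBBBBBBBBBBBBBBBBBB
179 BBBBBBBBBBBBBBBBBBBBBBBBBBBBBBBBBBBBBBBBBBBBBBBBBBBBBBB
180 BBBBBBBBBBBBBBBBBBBBBBBBBBBBBBBBBBBBBBBBBBBBBBBBBBBBBBB
181 BBBBBBBBBBBBBBBBBBBBBBBBBBBBBBBBBBBBBBBBBBBBBBBBBBBBBBB
182 BBBBBBBBBBBBBBBBBBBBBBBBBBBBBBBBBBBBBBBBBBBBBBBBBBBBBBw
183 BBBBBBBBBBBBBBBBBBBBBBBBBBBwsssssssBBBBBBBBBBBBBBBBBBBB
184 BBBBBBBBBBBBBBBBBBBBBBBBBwssswwwsssssBBBBBBBBBBBBBBBBBB
185 BBBBBBBBBBBBBBBBBBBBBBBBssswwwwwwwwsssBBBBBBBBBBBBBBBBB
186 BBBBBBBBBBBBBBBBBBBBBBBwswwwwwwwwwwwwssBBBBBBBBBBBBBBBB
187 BBBBBBBBBBBBBBBBBBBBBBBswwwwwssswwwwwwssBBBBBBBBBBBBBBB
188 BBBBBBBBBBBBBBBBBBBBBBsswwwssssssswwwwwswBBBBBBBBBBBBBB
189 BBBBBBBBBBBBBBBBBBBBBBswwwssssssssswwwwssBBBBBBBBBBBBBB
190 BBBBBBBBBBBBBBBBBBBBBwswwsssssssssswwwwwsBBBBBBBBBBBBBw
191 BBBBBBBBBBBBBBBBBBBBBwswwsssssssssswwwwssBBBBBBBBBBBwBB
192 BBBBBBBBBBBBBBBBBBBBBBswsssssssssssswwwssBBBBBBBBBBwBBw
193 BBBBBBBBBBBBBBBBBBBBBwsssssssssssssswwwswwBBBBBBwBBBwwB
194 BBBBBBBBBBBBBBBB
[... 1037 characters left out ...]
owwwwwoowwwswBBBBBwwww
212 BBBBBBBBBwsswwwwwwwwwwwwowooowwooowwwwwwowwwsswBBwwBwww
213 BBBBBBBBBwswwwwwwowwwwwwwwwwwwwowwwowwowwwwwwswBBwwwwwB
214 BBBBBBBBBwswwwwwwwwwwwwwowwwooowoowwowwowowwwswBBBwwBwB
215 BBBBBBBBBwswwwwowowwwwwooowwowwwwwwwwwowoowwwswwwwwwBww
plate drift hole 0.058 [[259.2475 193.1499]]
plate drift hole 0.05 [[259.1067 190.3271]]
bed hole pred [[256.5306 205.8275]]
upright tip far edge 0.057 [[258.4526 200.4693]] shoulder far edge [[259.3199 210.5578]]
upright tip far edge 0.066 [[258.3233 197.0479]] shoulder far edge [[259.123  205.9102]]
side [210.3137 162.1284] [([210.9, 163.5], [208, 156, 7, 15, 78])]
scene [300.775  161.0992] [([301.4, 161.8], [298, 155, 8, 14, 89])]
```

The drift tilted in the pads: the tip lags about 7 mm in +x, because the torsional hold about the pad normal is weak. The fix is to reseat the drift upright in its block hole and regrasp with the fingers closing along x, the push direction. I carry it back over the block.

```bash
python3 -m jog '{"dp":[[0,0,-0.1],[0,0,-0.1],[-0.018,0.15,0],[-0.018,0.15,0],[-0.018,0.15,0],[-0.018,0.15,0],[-0.018,0.15,0],[-0.018,0.15,0],[-0.018,0.15,0],[-0.018,0.15,0]],"twist":[[0,0,0],[0,0,0],[0,0,0],[0,0,0],[0,0,0],[0,0,0],[0,0,0],[0,0,0],[0,0,0],[0,0,0]],"hand":[0,0,0,0,0,0,0,0,0,0]}'; python3 -m jog '{"dp":[[0,0.033,0],[0,0,0.04],[0,0,0.04],[0,0,0.02],[0,0,0],[0,0,0],[0,0,0],[0,0,0],[0,0,0],[0,0,0]],"twist":[[0,0,0],[0,0,0],[0,0,0],[0,0,0],[0,0,0],[0,0,0],[0,0,0],[0,0,0],[0,0,0],[0,0,0]],"hand":[0,0,0,0,0,0,0,0,0,0]}'; python3 - <<'E'
from h import *
W=P("wrist");w=grab_frame("wrist");cv2.imwrite("pics/ret.png",w);h=cv2.cvtColor(w,cv2.COLOR_BGR2HSV).astype(int);g=w.astype(int).sum(2)
s=monitor.read_state();p=s["ee_pos"];print(p,s["orientation"])
print("hole pred",proj(W,(.5154,-.235,.056)),"edge +x",proj(W,(.5234,-.235,.056)),"edge -y",proj(W,(.5154,-.243,.056)))
for v in range(166,216): print(v,''.join(f"{'#' if g[v,u]<150 else 's' if h[v,u,1]<90 else 'o' if h[v,u,1]>165 else '.'}" for u in range(230,285)))
E
```

```text
clock: 13.85
ee_pos: [0.5095, -0.2286, 0.1762]
orientation: [1.0, -0.0, -0.0, -0.0]
force: [1.1, -0.6, -0.9]
gripper_width: 0.0164
grasp_force: 59.3
clock: 14.85
ee_pos: [0.5104, -0.237, 0.1465]
orientation: [1.0, -0.0, 0.0, 0.0]
force: [-0.1, 0.0, -2.0]
gripper_width: 0.0164
grasp_force: 59.2
[ 0.5104 -0.2371  0.1464] [ 1.     -0.0001  0.0001  0.0001]
hole pred [[253.1354 183.537 ]] edge +x [[253.1234 173.639 ]] edge -y [[263.2117 183.5375]]
166 .........#######...##..#...##..........................
167 .........####.####...#..#.#.#..........................
168 ............#..###..#########..........................
169 ..........#...##...###.######..........................
170 ..............#.....#......##..........................
171 ............#####....##...#............................
172 ............#.#..#.##....####..........................
173 ............#.#.#..#.#.##.###..........................
174 ..............##.....###.#####.........................
175 ..............#.#....#.#######.........................
176 ...............#..##############.................
[... 1646 characters left out ...]
.......ssssssssssssss...................
205 .....................sssssssssssssss...................
206 .....................ssss......sssss...................
207 ...........................ooo....sss..................
208 ...................o.o.oooooooo.o......................
209 ..................o.oooooooo.oooo.oo...................
210 .................oooooooooooooooooooooo................
211 ...............oooo.oooooooooooooo..ooo................
212 ...............oo.ooooo.o.ooooo.oooooooo...............
213 .............oooo..o.oo.oo.oo.ooooo..ooo...............
214 ..............ooo.ooooooo.oooo..oooo.oooo..............
215 ............o..ooo.oooooooo.oooooo.ooooooo.............
```

The drift is upright again (tip at v=198, shoulder at 206), so the give was elastic. I rotate the gripper 90° while holding it, so the stiff closing direction lies along the push, and return to hover over the plate's hole.

```bash
python3 -m jog '{"dp":[[0,0,-0.05],[0,0,-0.05],[0,0,0],[0,0,0],[0,0,0],[0,0,0],[0,0,0],[0,0,0],[0,0,0],[0,0,0]],"twist":[[0,0,-0.095],[0,0,-0.095],[0,0,-0.095],[0,0,-0.095],[0,0,-0.095],[0,0,-0.095],[0,0,-0.095],[0,0,-0.095],[0,0,-0.095],[0,0,-0.095]],"hand":[0,0,0,0,0,0,0,0,0,0]}'; python3 -m jog '{"dp":[[0,0,0],[0.15,0.021,0],[0.15,0.021,0],[0.15,0.021,0],[0.15,0.021,0],[0.15,0.021,0],[0.15,0.021,0],[0.15,0.021,0],[0.15,0.021,0],[0.029,0,0.05]],"twist":[[0,0,-0.05],[0,0,0],[0,0,0],[0,0,0],[0,0,0],[0,0,0],[0,0,0],[0,0,0],[0,0,0],[0,0,0]],"hand":[0,0,0,0,0,0,0,0,0,0]}'; python3 -m jog '{"dp":[[0,0,0.04],[0,0,0.04],[0,0,0],[0,0,0],[0,0,0],[0,0,0],[0,0,0],[0,0,0],[0,0,0],[0,0,0]],"twist":[[0,0,0],[0,0,0],[0,0,0],[0,0,0],[0,0,0],[0,0,0],[0,0,0],[0,0,0],[0,0,0],[0,0,0]],"hand":[0,0,0,0,0,0,0,0,0,0]}'; python3 - <<'E'
from h import *
W=P("wrist");w=grab_frame("wrist");cv2.imwrite("pics/hov2.png",w);h=cv2.cvtColor(w,cv2.COLOR_BGR2HSV).astype(int)
s=monitor.read_state();p=s["ee_pos"];T=Ro.from_quat(s["orientation"]).as_matrix();print(p,T[:,0])
print("hole pred",proj(W,(.5593,.1304,.058)),"tip far edge pred (0 offset)",proj(W,p+T@np.array([.0035,0,.066])))
for v in range(170,216): print(v,''.join(f"{'B' if 95<x[0]<130 and x[1]>110 else 'o' if x[1]>165 else 's' if x[1]<90 else 'w'}" for x in h[v,220:295]))
E
```

```text
clock: 15.9
ee_pos: [0.5103, -0.2371, 0.1763]
orientation: [0.732, 0.681, 0.0, 0.0]
force: [0.5, 0.1, -1.9]
gripper_width: 0.0165
grasp_force: 59.3
clock: 16.9
ee_pos: [0.5631, 0.1362, 0.163]
orientation: [0.706, 0.708, 0.003, 0.001]
force: [-0.6, -0.7, -2.7]
gripper_width: 0.0162
grasp_force: 59.3
clock: 17.9
ee_pos: [0.5608, 0.1318, 0.1373]
orientation: [0.707, 0.707, 0.0, 0.0]
force: [0.0, 0.8, -1.9]
gripper_width: 0.0162
grasp_force: 59.3
[0.5608 0.1318 0.1373] [-0.0001  1.      0.    ]
hole pred [[253.2129 196.7212]] tip far edge pred (0 offset) [[255.1523 195.0525]]
170 BwBBBBBBwBBwwBBBBBBBBBBBBBBBBBBBBBBBBBBBBBBBBBBBBBBBBBBBBBBBBBBBBBBBBBBBBBB
171 BwBBBBBBBBBBBBBBBBBBBBBBBBBBBBBBBBBBBBBBBBBBBBBBBBBBBBBBBBBBBBBBBBBBBBBBBBB
172 wwBwBBBBwwBBBBBBBBBBBBBBBBBBBBBBBBBBBBBBBBBBBBBBBBBBBBBBBBBBBBBBBBBBBBBBBBB
173 wwBBwBBBBBBBwBBBBBBBBBBBBBBBBBBBBBBBBBBBBBBBBBBBBBBBBBBBBBBBBBBBBBBBBBBBBBB
174 wBwwBwwBBwwBBBBBBBBBBBBBBBBBBBBBBBBBBBBBBBBBBBBBBBBBBBBBBBBBBBBBBBBBBBBBBBB
175 BwwBBwwwBBBBwBBBBwBBBBBBBBBBBBBBBBBBBBBBBBBBBBBBBBBBBBBBBBBBBBBBBBBBBBBBBBB
176 wwBBwBBBwBBBBBBBBBBBBBBBBBBBBBBBBBBBB
[... 2458 characters left out ...]
BBBBwBwBBBBBBwsswwwwwwwwwwwwsssswBBBBBBBBBBBBBBBBBBBBBBBBBBB
208 wwwBwBBBwBBwBBwBBBBBBBBBBBwwswwwwwwwwwwwwwwwwwsswBBBBBBBBBBBBBBBBBBBBBBBBBB
209 wwwwwwwwBBwwwBBBBwBBwBBBBwsswwwwwwwwwwwwwwwwwwwsswBBBBBBBBBBBBBBBBBBBBBBBBB
210 wwwwwwwBwBBBwwBBwwBBBBBBwsswwwwwwwwwwwwwwwwwwwwwwswBBBBBBBBBBBBBBBBBBBBBBBB
211 wwwwwwwBwwwBwBBBBBwBwBwwswwwwwwwwwwwwwwwwwwwwwwwwwswBBBBBBBBBBBBBBBBBBBBBBB
212 wwwwwwwwwBBwwwwwwBwBwBwswwwwwwwwwwwwwwwwwwwwwwwwwwsswBBwBBBBBBBBBBBBBBBBBBB
213 wwwwwwwwwwwwwBwwBBwwwwswwwwwwwwwwwwwwwwwwwwwwwwwwwwssBBBBBBBBBBBBBBBBBBBBBB
214 wwwwwwwwwwwwwwwwBwBwBsswwwwowwwwwwwwwwwwwwwwwwwwwwwwswBBBBBwBBBBBBBBBBBBBBB
215 wwBwwwwwwwwwwwBwwwwwwswwwwwwwwwwwwwwwwwwwwwwwwwwwwwwwswBBBBBBBBBBBBBBBBBBBB
```

The tip needs -3.9 mm in x and -0.9 mm in y. I shift, lower it into the plate hole, then drag along -x with the stiff axis.

```bash
python3 -m jog '{"dp":[[-0.003,-0.013,0],[0,0,0],[0,0,0.012],[0,0,0.012],[0,0,0.012],[0,0,0.012],[0,0,0.012],[0,0,0.008],[0,0,0],[0,0,0]],"twist":[[0,0,0],[0,0,0],[0,0,0],[0,0,0],[0,0,0],[0,0,0],[0,0,0],[0,0,0],[0,0,0],[0,0,0]],"hand":[0,0,0,0,0,0,0,0,0,0]}'; python3 -m jog '{"dp":[[0.001,-0.005,0],[0.001,-0.005,0],[0.001,-0.005,0],[0.001,-0.005,0],[0.001,-0.005,0],[0.001,-0.005,0],[0,-0.003,0],[0,0,0],[0,0,0],[0,0,0]],"twist":[[0,0,0],[0,0,0],[0,0,0],[0,0,0],[0,0,0],[0,0,0],[0,0,0],[0,0,0],[0,0,0],[0,0,0]],"hand":[0,0,0,0,0,0,0,0,0,0]}'; python3 ang.py; python3 - <<'E'
from h import *
w=cv2.imread("pics/cur.png");h=cv2.cvtColor(w,cv2.COLOR_BGR2HSV).astype(int)
for v in range(178,212): print(v,''.join(f"{'B' if 95<x[0]<130 and x[1]>110 else 'o' if x[1]>165 else 's' if x[1]<90 else 'w'}" for x in h[v,235:285]))
E
```

```text
clock: 18.95
ee_pos: [0.5569, 0.1308, 0.1168]
orientation: [0.707, 0.707, -0.0, -0.0]
force: [-0.3, 0.9, -2.1]
gripper_width: 0.0167
grasp_force: 59.3
clock: 19.95
ee_pos: [0.5469, 0.1326, 0.1168]
orientation: [0.707, 0.707, -0.0, -0.0]
force: [0.6, -1.2, -0.2]
gripper_width: 0.0165
grasp_force: 59.2
[0.5469 0.1326 0.1168] [ 0.5778 -1.184  -0.1569]
bolt hole expected near [374 163]
cand [372.0661 163.7533] [ 15  17  17  18 227] [0.627  0.1601 0.0575] r 0.12805626160190725 plate angle -91.53059820739793
end edge angle -90 = -173.43008 1.4154563e-05 33 [0.6431 0.1843]
178 BwBBBwBBBBBBBBBBBBBBBBBBBBBBBBBBBBBBBBBBBBBBBBBBBB
179 BBBBBBBBBBBBBBBBBBBBBBBBBBBBBBBBBBBBBBBBBBBBBBBBBB
180 BBBBBBBBBBBBBBBBBBBBBBBBBBBBBBBBBBBBBBBBBBBBBBBBBB
181 wBBBBwBBBBBBBBBBBBBBBBBBBBBBBBBBBBBBBBBBBBBBBBBBBB
182 wBBBBBBBBBBBBBBBBBBBBBBBBBBBBBBBBBBBBBBBBBBBBBBBBB
183 wwBBBBBBBBBBBBBBBBBBBBBBBBBBBBBBBBBBBBBBBBBBBBBBBB
184 BBBBwBBBBBBBBBBBBBBBBBBBBBBBBBBBBBBBBBBBBBBBBBBBBB
185 wwBBBBBBBBBBBBBBBBBBBBBBBBBBBBBBBBBBBBBBBBBBBBBBBB
186 BBBwBBwBBBBBBBBBBBBBBBBBBBBBBBBBBBBBBBBBBBBBBBBBBB
187 wwBBBBBwBBBBBBBBBBBBBBBBBBBB
[... 642 characters left out ...]
BBwwBBBwBBwsssssssssssswwswBBBBBBBBBBBBB
200 wwwwwBwwwBwBBwBBBBBwsssssssssssswwwssBBBBBBBBBBBBB
201 wwwwBwwwBwwBwBBBBBwsssssssssssssswwwssBBBBBBBBBBBB
202 wwwwwwwwwBBBwBBBwBwsssssssssssssswwwssBBBBBBBBBBBB
203 wwwwwwwBBwwBwwwwwwssssssssssssssswwwssBBBBBBBBBBBB
204 wwwwwBwwBBwwBwwwwsssssssssssssssswwwssBBBBBBBBBBBB
205 wwwwwwwwBwwwwBwwwsssssssssssssssswwwssBBBBBBBBBBBB
206 wwwwwwwwwwwwBwwwsssssswwwwssssssswwsswBBBBBBBBBBBB
207 wwwwwwwwwwwwwwssswwwwwwwwwwwwsssswwssBBBBBBBBBBBBB
208 wwwwwwwwwBwwwsswwwwwwwwwwwwwwwwwswssBBBBBBBBBBBBBB
209 wwwwwwwwwwwwsswwwwwwwwwwwwwwwwwwwwssBBBBBBBBBBBBBB
210 wwwwwwwwwwsswwwwwwwwwwwwwwwwwwwwwwwswBBBBBBBBBBBBB
211 wwwwwwBwBsswwwwwwwwwwwwwwwwwwwwwwwwwswBBBBBBBBBBBB
```

The plate followed to -91.5° (target about -92.1°) with the tip leading slightly. I press down gently.

```bash
python3 -m jog '{"dp":[[0,0,0.006],[0,0,0.006],[0,0,0.006],[0,0,0.004],[0,0,0],[0,0,0],[0,0,0],[0,0,0],[0,0,0],[0,0,0]],"twist":[[0,0,0],[0,0,0],[0,0,0],[0,0,0],[0,0,0],[0,0,0],[0,0,0],[0,0,0],[0,0,0],[0,0,0]],"hand":[0,0,0,0,0,0,0,0,0,0]}'
```

```text
clock: 21.0
ee_pos: [0.5468, 0.1326, 0.1102]
orientation: [0.707, 0.707, -0.0, -0.0]
force: [0.3, 0.2, -1.9]
gripper_width: 0.0164
grasp_force: 59.0
```

The tip entered the bed's hole with no force. I continue down.

```bash
python3 -m jog '{"dp":[[0,0,0.008],[0,0,0.008],[0,0,0.008],[0,0,0.008],[0,0,0.008],[0,0,0],[0,0,0],[0,0,0],[0,0,0],[0,0,0]],"twist":[[0,0,0],[0,0,0],[0,0,0],[0,0,0],[0,0,0],[0,0,0],[0,0,0],[0,0,0],[0,0,0],[0,0,0]],"hand":[0,0,0,0,0,0,0,0,0,0]}'
```

```text
clock: 22.0
ee_pos: [0.5467, 0.1326, 0.0982]
orientation: [0.707, 0.707, -0.0, -0.0]
force: [1.4, 0.4, -2.1]
gripper_width: 0.0162
grasp_force: 59.0
```

```bash
python3 -m jog '{"dp":[[0,0,0.008],[0,0,0.008],[0,0,0.008],[0,0,0.008],[0,0,0.008],[0,0,0.005],[0,0,0],[0,0,0],[0,0,0],[0,0,0]],"twist":[[0,0,0],[0,0,0],[0,0,0],[0,0,0],[0,0,0],[0,0,0],[0,0,0],[0,0,0],[0,0,0],[0,0,0]],"hand":[0,0,0,0,0,0,0,0,0,0]}'
```

```text
clock: 23.0
ee_pos: [0.5469, 0.1326, 0.0847]
orientation: [0.707, 0.707, -0.0, -0.0]
force: [1.4, 0.2, -2.5]
gripper_width: 0.0161
grasp_force: 59.0
```

```bash
python3 -m jog '{"dp":[[0,0,0.006],[0,0,0.006],[0,0,0.006],[0,0,0.004],[0,0,0.004],[0,0,0.003],[0,0,0],[0,0,0],[0,0,0],[0,0,0]],"twist":[[0,0,0],[0,0,0],[0,0,0],[0,0,0],[0,0,0],[0,0,0],[0,0,0],[0,0,0],[0,0,0],[0,0,0]],"hand":[0,0,0,0,0,0,0,0,0,0]}'
```

```text
clock: 24.0
ee_pos: [0.549, 0.1329, 0.0787]
orientation: [0.707, 0.707, 0.002, 0.001]
force: [-1.1, -1.9, 20.0]
gripper_width: 0.0163
grasp_force: 62.7
```

Shoulder contact came at TCP z=0.0787, as predicted (0.0785), so the drift is home. I release, rise, check it, and travel to the bolt.

```bash
python3 -m jog '{"dp":[[0,0,-0.009],[0,0,0],[0,0,0],[0,0,0],[0,0,0],[0,0,-0.05],[0,0,-0.1],[0,0,-0.15],[0,0,-0.1],[0,0,0]],"twist":[[0,0,0],[0,0,0],[0,0,0],[0,0,0],[0,0,0],[0,0,0],[0,0,0],[0,0,0],[0,0,0],[0,0,0]],"hand":[0,0.5,0.5,0.5,0.5,0.5,0.5,0.5,0.5,0.5]}'; python3 - <<'E'
from h import *
w=grab_frame("wrist");cv2.imwrite("pics/home.png",w);W=P("wrist")
a,b=grab_frame("scene"),grab_frame("side");A,B=P("scene"),P("side")
for n,im,C in (("scene",a,A),("side",b,B)):
    cv2.imwrite(f"pics/home_{n}.png",im)
    q=proj(C,(.5497,.1324,.083))[0];print(n,q,[x for x in blobs(im,(3,150,70),(17,255,255),20) if np.hypot(*(np.array(x[0])-q))<20])
q=proj(W,[(.5497,.1324,.058),(.5497,.1324,.108)]);print("wrist pred base/top",q,[x for x in blobs(w,(3,150,70),(17,255,255),60) if np.hypot(*(np.array(x[0])-q[0]))<60])
E
python3 ang.py
```

```text
clock: 25.0
ee_pos: [0.5501, 0.1333, 0.2045]
orientation: [0.707, 0.707, 0.004, 0.003]
force: [0.9, 0.5, -0.5]
gripper_width: 0.0427
grasp_force: 0.0
scene [299.5605 169.0704] [([299.7, 170.4], [296, 164, 8, 14, 81])]
side [210.2251 172.8857] [([210.9, 174.9], [208, 168, 7, 15, 86])]
wrist pred base/top [[255.3687 178.1991]
 [255.8584 191.1314]] [([251.5, 175.7], [242, 171, 20, 13, 99])]
[0.5465 0.1325 0.1988] [ 0.0045 -0.0174 -0.5442]
bolt hole expected near [343 148]
cand [339.898  149.6054] [ 16  20  13  14 147] [0.6248 0.1593 0.0575] r 0.12817229613152703 plate angle -92.59475074336466
end edge angle -90 = -2.1942062 0.00021446258 33 [0.6561 0.1813]
```

```bash
python3 -m jog '{"dp":[[-0.122,-0.027,0],[-0.122,-0.027,0],[-0.122,-0.027,0],[-0.122,-0.027,0],[-0.122,-0.027,0],[-0.122,-0.027,0],[-0.122,-0.027,0],[-0.122,-0.027,0],[-0.122,-0.026,0],[-0.119,-0.026,0]],"twist":[[0,0,0],[0,0,0],[0,0,0],[0,0,0],[0,0,0],[0,0,0],[0,0,0],[0,0,0],[0,0,0],[0,0,0]],"hand":[0.6,0.6,0.6,0.6,0.6,0.6,0.6,0.6,0.6,0.6]}'; python3 - <<'E'
from h import *
W=P("wrist");w=grab_frame("wrist");cv2.imwrite("pics/bolt1.png",w);h=cv2.cvtColor(w,cv2.COLOR_BGR2HSV).astype(int)
s=monitor.read_state();p=s["ee_pos"];T=Ro.from_quat(s["orientation"]).as_matrix();print(p,T[:,0])
print("bolt pred top/base",proj(W,(.4665,-.2325,.082)),proj(W,(.4665,-.2325,.056)),"hole1",proj(W,(.4635,-.2322,.056)))
print([b for b in blobs(w,(17,110,50),(32,255,255),40) if b[0][1]<330])
E
```

```text
clock: 26.2
ee_pos: [0.4651, -0.2335, 0.1973]
orientation: [0.707, 0.707, -0.0, -0.001]
force: [0.4, -0.1, 0.8]
gripper_width: 0.0515
grasp_force: 0.0
[ 0.4647 -0.2378  0.1975] [ 0.0014  1.     -0.0013]
bolt pred top/base [[257.02   183.3247]] [[256.8948 177.1606]] hole1 [[253.7189 176.8482]]
[]
```

The drift is home and the plate's bolt hole now sits at (0.625, 0.159), matching the bed-hole prediction. I find the bolt's colour in this view.

```bash
python3 -m jog '{"dp":[[0,0,0],[0,0,0],[0,0,0],[0,0,0],[0,0,0],[0,0,0],[0,0,0],[0,0,0],[0,0,0],[0,0,0]],"twist":[[0,0,0],[0,0,0],[0,0,0],[0,0,0],[0,0,0],[0,0,0],[0,0,0],[0,0,0],[0,0,0],[0,0,0]],"hand":[0.6,0.6,0.6,0.6,0.6,0.6,0.6,0.6,0.6,0.6]}'; python3 - <<'E'
from h import *
W=P("wrist");w=grab_frame("wrist");cv2.imwrite("pics/bolt2.png",w);h=cv2.cvtColor(w,cv2.COLOR_BGR2HSV).astype(int);g=w.astype(int).sum(2)
s=monitor.read_state();p=s["ee_pos"];T=Ro.from_quat(s["orientation"]).as_matrix();print(p,T[:,0])
print("bolt pred top/base",proj(W,(.4665,-.2325,.082)),proj(W,(.4665,-.2325,.056)),"hole1",proj(W,(.4635,-.2322,.056)))
for v in range(150,206,2): print(v,' '.join(f"{h[v,u,0]:02d}:{h[v,u,1]//10:02d}:{g[v,u]//10:02d}" for u in range(226,292,4)))
E
```

```text
clock: 27.25
ee_pos: [0.4666, -0.2325, 0.1987]
orientation: [0.707, 0.707, 0.0, 0.0]
force: [-0.1, 0.2, 0.2]
gripper_width: 0.0515
grasp_force: 0.0
[ 0.4666 -0.2325  0.1987] [0.0001 1.     0.    ]
bolt pred top/base [[255.0087 183.8853]] [[254.9703 177.67  ]] hole1 [[251.8101 177.3609]]
150 12:13:19 11:12:20 11:12:21 10:12:21 11:13:20 11:12:21 10:13:21 10:13:20 10:13:19 11:13:20 11:13:20 11:13:20 12:14:19 11:12:15 12:15:13 10:12:15 11:12:15
152 11:13:19 12:13:19 11:13:20 10:12:20 11:12:21 11:13:20 11:13:20 12:13:20 12:13:20 10:13:19 10:12:20 10:13:20 11:12:20 12:11:15 11:12:15 10:12:15 13:11:15
154 11:13:19 11:13:20 13:13:21 12:13:21 12:13:21 11:13:20 12:14:20 11:13:20 11:14:19 11:13:19 11:13:20 12:12:20 10:13:19 08:12:15 10:13:15 10:11:16 14:12:14
156 11:13:20 11:12:20 11:12:20 09:13:21 12:13:20 11:12:22 10:13:20 11:13:21 11:13:21 11:13:20 10:13:20 11:13:20 13:13:19 11:13:14 11:11:15 11:14:14 12:12:15
158 10:13:20 09:11:21 10:13:21 11:13:22 12:14:21 11:13:21 11:14:21 11:13:21 12:14:21 11:13:21 12:13:21 12:13:21 12:14:18 11:12:15 13:14:14 09:12:15 11:13:14
160 12:12:20 10:12:20 10:12
[... 2883 characters left out ...]
 10:12:19 11:12:19 10:12:20 10:12:19 11:13:19 10:13:19 10:13:18 12:14:18
198 14:13:19 13:12:20 13:12:20 11:12:19 12:12:20 11:13:18 11:12:18 12:14:17 12:12:19 12:13:18 11:13:18 12:13:19 10:13:19 11:13:19 11:13:19 13:14:19 10:12:19
200 13:13:19 11:13:18 10:12:20 11:13:19 10:13:18 12:13:18 13:13:18 10:12:19 11:12:18 11:12:19 11:13:17 11:13:17 12:13:18 10:13:18 12:12:19 12:13:18 11:13:18
202 12:13:19 11:13:19 12:13:19 12:13:19 11:13:19 10:12:18 10:13:18 10:12:18 11:13:18 12:13:18 10:13:18 12:13:17 10:12:18 10:13:18 11:13:18 12:14:17 09:12:18
204 11:13:20 10:13:19 11:12:21 12:12:20 12:13:18 13:13:19 11:12:19 11:12:19 10:12:19 11:14:17 10:13:18 13:13:18 12:13:18 12:13:18 10:13:18 10:12:19 11:13:18
```

The bolt head is at about (0.464, -0.2365). The tool tops render see-through, so the dark disc is the block hole itself. I go down, grip the head and lift it.

```bash
python3 -m jog '{"dp":[[-0.013,-0.007,0],[0,0,0.1],[0,0,0.12],[0,0,0.12],[0,0,0.06],[0,0,0.026],[0,0,0],[0,0,0],[0,0,0],[0,0,0]],"twist":[[0,0,0],[0,0,0],[0,0,0],[0,0,0],[0,0,0],[0,0,0],[0,0,0],[0,0,0],[0,0,0],[0,0,0]],"hand":[0.6,0.6,0.6,0.6,0.6,0.6,0.6,0.6,0,0]}'; python3 -m jog '{"dp":[[0,0,0],[0,0,0],[0,0,0],[0,0,0],[0,0,0],[0,0,-0.03],[0,0,-0.1],[0,0,-0.13],[0,0,-0.09],[0,0,0]],"twist":[[0,0,0],[0,0,0],[0,0,0],[0,0,0],[0,0,0],[0,0,0],[0,0,0],[0,0,0],[0,0,0],[0,0,0]],"hand":[0,0,0,0,0,0,0,0,0,0]}'; python3 - <<'E'
from h import *
s=monitor.read_state();p=s["ee_pos"];print(p,s["gripper_width"],s["grasp_force"])
W=P("wrist");w=grab_frame("wrist");cv2.imwrite("pics/bg.png",w);h=cv2.cvtColor(w,cv2.COLOR_BGR2HSV).astype(int)
T=Ro.from_quat(s["orientation"]).as_matrix()
print("tip far edge pred",proj(W,p+T@np.array([.005,0,.055])),"head bottom far edge",proj(W,p+T@np.array([.0105,0,.015])))
for v in range(186,236,2): print(v,' '.join(f"{h[v,u,0]:02d}:{h[v,u,1]//10:02d}:{h[v,u,2]//10:02d}" for u in range(232,284,3)))
E
```

```text
clock: 28.3
ee_pos: [0.4651, -0.2368, 0.072]
orientation: [0.707, 0.707, 0.0, 0.001]
force: [-0.4, 0.3, -0.3]
gripper_width: 0.0226
grasp_force: 0.0
clock: 29.3
ee_pos: [0.4669, -0.2377, 0.1804]
orientation: [0.707, 0.707, 0.001, 0.004]
force: [-0.5, -0.6, 0.8]
gripper_width: -0.0002
grasp_force: 0.0
[ 0.4669 -0.2377  0.1804] -0.0001905108114689103 0.0
tip far edge pred [[255.1981 197.1173]] head bottom far edge [[255.3359 206.3789]]
186 12:13:10 11:12:09 11:12:10 11:13:10 12:12:07 14:13:06 12:12:06 10:13:06 10:13:09 12:13:09 12:13:07 12:12:07 11:13:09 11:15:09 12:13:09 11:12:10 12:14:09 12:14:09
188 12:13:10 11:13:09 12:13:10 13:14:09 12:12:09 11:12:07 12:13:08 12:14:08 11:12:10 10:13:10 11:12:08 10:14:08 11:14:09 11:13:09 10:12:10 11:13:09 10:13:09 10:13:09
190 12:13:10 12:13:10 11:13:10 10:12:10 11:12:09 12:13:09 11:12:09 11:13:09 10:13:09 11:13:09 11:13:09 10:13:09 11:13:09 10:13:09 10:13:09 10:13:09 11:13:09 11:13:09
192 13:14:09 11:12:09 11:12:09 11:12:09 10:13:09 12:13:09 11:13:09 12:12:09 11:13:09 10:12:09 10:13:09 10:13:09 12:13:09 10:13:09 09:12:09 09:13:09 10:13:09 10:13:0
[... 2787 characters left out ...]
 14:11:20 14:11:20 14:11:20 13:11:20
228 14:11:20 14:11:20 14:11:20 14:11:21 14:11:20 15:11:20 14:11:19 14:11:21 14:11:20 14:11:20 14:11:20 15:11:19 14:11:19 14:11:19 14:11:20 14:11:20 15:11:20 14:11:19
230 14:11:20 13:11:20 14:11:20 15:11:21 14:11:20 14:11:20 14:11:19 14:11:21 14:11:20 14:11:20 14:11:20 14:11:20 14:11:19 14:11:19 14:11:20 14:11:20 13:11:20 14:11:19
232 14:11:20 14:11:20 14:11:20 14:11:20 14:11:20 14:11:19 14:11:19 14:11:20 14:11:20 14:11:19 14:11:19 13:11:19 14:11:18 14:11:19 14:11:20 14:11:20 14:11:20 14:11:20
234 14:11:21 14:11:20 14:11:20 14:06:10 13:06:10 14:06:10 13:07:09 13:10:08 15:11:07 13:06:09 14:06:09 14:06:09 14:06:09 14:11:19 14:11:20 14:11:20 14:11:20 15:12:19
```

The gripper closed empty, so the bolt was missed. I look at where it stands now.

```bash
python3 - <<'E'
from h import *
W=P("wrist");w=cv2.GaussianBlur(grab_frame("wrist"),(3,3),0);cv2.imwrite("pics/bg2.png",w);h=cv2.cvtColor(w,cv2.COLOR_BGR2HSV).astype(int)
s=monitor.read_state();p=s["ee_pos"];T=Ro.from_quat(s["orientation"]).as_matrix();print(p,s["gripper_width"])
for X in [(.4641,-.235,.056),(.4641,-.235,.082),(.4641,-.225,.056),(.4641,-.225,.082)]: print(X,proj(W,X))
for v in range(144,194): print(v,''.join('#' if h[v,u,2]<72 else 'b' if h[v,u,0]>=14 else '.' for u in range(215,300)))
a,b=cv2.imread("pics/scene0.png"),cv2.imread("pics/side0.png");A,B=P("scene"),P("side")
for n,im,C in(("scene",a,A),("side",b,B)):
    q=proj(C,(.464,-.235,.069))[0];u,v=q.astype(int);hh=cv2.cvtColor(im,cv2.COLOR_BGR2HSV)[v-14:v+14,u-12:u+13].astype(int);print(n,q)
    for r in range(0,28,2):print(v-14+r,' '.join(f"{x[0]:02d}:{x[1]//10:02d}:{x[2]//10:02d}" for x in hh[r,::2]))
E
```

```text
[ 0.4647 -0.2365  0.1768] -7.403682988991983e-05
(0.4641, -0.235, 0.056) [[252.6403 179.9107]]
(0.4641, -0.235, 0.082) [[252.5992 186.8663]]
(0.4641, -0.225, 0.056) [[252.6228 168.8173]]
(0.4641, -0.225, 0.082) [[252.5797 174.8089]]
144 b.................................................................................###
145 b....................................................................................
146 b....................................................................................
147 .....................................................................................
148 .....................................................................................
149 b....................................................................................
150 .....................................................................................
151 .....................................................................................
152 .....................................................................................
153 .....................................................
[... 6371 characters left out ...]
17:07 12:17:07 15:16:07 18:18:08 17:17:09 17:18:08 18:20:07 13:15:07 11:16:07 11:17:07 13:18:07
251 11:15:07 11:15:07 11:15:07 11:16:07 14:15:08 17:17:09 17:17:09 17:16:08 17:18:07 13:16:06 14:17:07 12:16:07 11:16:07
253 12:17:07 12:18:07 12:18:06 13:16:07 15:17:07 17:18:08 17:17:08 16:17:08 17:18:07 15:19:06 12:16:07 12:17:07 11:16:06
255 11:16:07 12:17:07 11:18:06 12:16:06 14:18:07 15:15:08 16:15:08 15:16:07 13:15:07 12:16:06 12:17:06 11:16:06 12:16:06
257 12:15:06 11:17:07 12:15:07 13:17:07 13:18:07 11:16:07 12:17:07 13:16:06 14:17:06 12:18:06 12:17:06 13:16:06 11:18:06
259 14:17:05 12:18:06 10:15:07 11:16:07 13:17:07 12:16:07 12:17:06 11:15:06 11:16:06 13:15:06 13:18:06 12:17:06 14:17:06
```

The bolt still stands in its hole at about (0.463, -0.2355). I gripped too close to the head's top. I go 6 mm lower, close, and check the grip before lifting.

```bash
python3 -m jog '{"dp":[[0.007,-0.007,0],[0,0,0],[0,0,0.1],[0,0,0.12],[0,0,0.1],[0,0,0.04],[0,0,0.009],[0,0,0],[0,0,0],[0,0,0]],"twist":[[0,0,0],[0,0,0],[0,0,0],[0,0,0],[0,0,0],[0,0,0],[0,0,0],[0,0,0],[0,0,0],[0,0,0]],"hand":[0.55,0.55,0.55,0.55,0.55,0.55,0.55,0.55,0,0]}'; python3 -m jog '{"dp":[[0,0,0],[0,0,0],[0,0,0],[0,0,0],[0,0,0],[0,0,0],[0,0,0],[0,0,0],[0,0,0],[0,0,0]],"twist":[[0,0,0],[0,0,0],[0,0,0],[0,0,0],[0,0,0],[0,0,0],[0,0,0],[0,0,0],[0,0,0],[0,0,0]],"hand":[0,0,0,0,0,0,0,0,0,0]}'
```

```text
clock: 30.4
ee_pos: [0.4632, -0.2347, 0.0664]
orientation: [0.707, 0.707, 0.0, 0.001]
force: [0.3, 0.9, -0.0]
gripper_width: 0.0186
grasp_force: 0.0
clock: 31.4
ee_pos: [0.4624, -0.2343, 0.0652]
orientation: [0.707, 0.707, -0.0, -0.0]
force: [0.0, -0.6, -0.3]
gripper_width: 0.0
grasp_force: 0.0
```

The gripper closed empty again, so I check where the bolt is from the fixed cameras.

```bash
python3 - <<'E'
from h import *
s=monitor.read_state();p=s["ee_pos"];print(p,s["gripper_width"])
B=P("side");A=P("scene")
b0=cv2.imread("pics/side0.png")
for n,im in (("side now",grab_frame("side")),("side0",b0)):
    cv2.imwrite("pics/"+n.replace(" ","_")+"_x.png",im)
    hh=cv2.cvtColor(im,cv2.COLOR_BGR2HSV).astype(int)
    print(n)
    for v in range(215,272,1): print(v,''.join('G' if 40<hh[v,u,0]<95 and hh[v,u,1]>60 else 'o' if hh[v,u,1]>200 and hh[v,u,2]>110 else 'b' if 15<=hh[v,u,0]<=24 and hh[v,u,1]>145 and hh[v,u,2]<130 else '#' if hh[v,u,2]<60 else '-' if hh[v,u,2]<100 else '.' for u in range(255,330)))
print("proj tip of fingers",proj(B,p+np.array([0,0,-.011])),"TCP",proj(B,p),"hole positions",proj(B,[(.4641,-.235,.056),(.5154,-.2365,.056),(.619,-.242,.056)]))
E
```

```text
[ 0.4624 -0.2343  0.0652] 6.099563486705486e-06
side now
215 -###---#######-##b#########b############-..................................
216 -###-########--#########################-..................................
217 --############-###################b####-...............................---.
218 ---###############bb###############b###-.............................------
219 ----######################b###########-............................--------
220 -b---################################--.........................-----------
221 ------#############################----......................bb------------
222 -------#########b#################-----.....................---##----------
223 --------################b#########-------b..............-----#####---------
224 ---------#########################--b-------------.------b########---------
225 ----.---b-#######################----------------b-b----#bb#b######--------
226 ------.-----#####################-b------b--------bb--##############---####
227 -------b.-----##################---------b----------#################---###
228
[... 7529 characters left out ...]
....-##b#####b#######------#b##b#######b##b###bb##b####---...............
266 ......-#############b###-#-####b######bb################b-b................
267 ......--##################-#b####b#b########b##########--..................
268 ......b-##########bbb#####b####b####b#####b####b####---....................
269 ......---######b###########b#########bbbb####b#####--......................
270 ......--#####b#############b#############b#b#####---.......................
271 .....b.--########b######b##b#####b#########b##b#--.........................
proj tip of fingers [[279.2563 252.8007]] TCP [[279.2978 248.9228]] hole positions [[280.0438 251.9667]
 [296.2335 242.4555]
 [326.9859 225.2432]]
```

The side view shows the shut fingertips ending at about z=0.08, right at the bolt head's top. They sit roughly 18–28 mm higher than assumed, which also explains the weak hold on the drift. I open, go about 20 mm lower, and close.

```bash
python3 -m jog '{"dp":[[0,0,-0.02],[0,0,0],[0,0,0],[0,0,0],[0,0,0.03],[0,0,0.03],[0,0,0.025],[0,0,0],[0,0,0],[0,0,0]],"twist":[[0,0,0],[0,0,0],[0,0,0],[0,0,0],[0,0,0],[0,0,0],[0,0,0],[0,0,0],[0,0,0],[0,0,0]],"hand":[0.55,0.55,0.55,0.55,0.55,0.55,0.55,0.55,0.55,0.55]}'; python3 -m jog '{"dp":[[0,0,0],[0,0,0],[0,0,0],[0,0,0],[0,0,0],[0,0,0],[0,0,0],[0,0,0],[0,0,0],[0,0,0]],"twist":[[0,0,0],[0,0,0],[0,0,0],[0,0,0],[0,0,0],[0,0,0],[0,0,0],[0,0,0],[0,0,0],[0,0,0]],"hand":[0,0,0,0,0,0,0,0,0,0]}'; python3 - <<'E'
from h import *
s=monitor.read_state();p=s["ee_pos"];print(p,s["gripper_width"]);B=P("side")
im=grab_frame("side");hh=cv2.cvtColor(im,cv2.COLOR_BGR2HSV).astype(int)
for v in range(225,262,1): print(v,''.join('b' if 15<=hh[v,u,0]<=24 and hh[v,u,1]>145 and hh[v,u,2]<130 else '#' if hh[v,u,2]<60 else '-' if hh[v,u,2]<100 else '.' for u in range(262,305)))
print(proj(B,p))
E
```

```text
clock: 32.45
ee_pos: [0.4625, -0.2344, 0.0457]
orientation: [0.707, 0.707, -0.0, 0.0]
force: [-0.3, -0.4, -1.1]
gripper_width: 0.0471
grasp_force: 0.0
clock: 33.45
ee_pos: [0.4626, -0.2344, 0.0463]
orientation: [0.707, 0.707, 0.0, 0.0]
force: [-1.1, 0.3, 5.5]
gripper_width: 0.0201
grasp_force: 58.6
[ 0.4626 -0.2344  0.0463] 0.020144064389449084
225 ###########b##############b########--------
226 #################################----------
227 #########b#############b#######-----b------
228 ##############################--b----------
229 ###########################b##----------###
230 #############################----------####
231 ###############b#####b######---------######
232 ##b#########################----b--########
233 #######b##############b#####----b-####b####
234 #########b######b######b####-b--###########
235 -####b#######################b#########b###
236 ---########################################
237 -----######################################
238 ------b########################b####b######
239 --------###################################
240 .-------#####################
[... 344 characters left out ...]
#####-
248 --------########---bbbbbb####b#######b####-
249 ---------######----bbbbb-############------
250 ------#########----bbbbbbb#-##----#-------b
251 ----#######bb##---bbbbbbb------------------
252 --########b####--bbbbbbb-------------------
253 #-######b####bbbbbbbbbbb-----------------##
254 #############b#bbbbbbbb-----------------###
255 #########b####bbbbbbbbbb--------------#####
256 ####b###########bbb------------------#b###b
257 #bb############---------------------#######
258 ##########b##--------------------######b###
259 ##########----------------------##########b
260 #######b###-------------------#######b#####
261 ###########-----------------######b########
[[279.3616 255.5444]]
```

Solid grip this time: width 20 mm, 59 N. I lift the bolt and travel to hover over the bolt hole.

```bash
python3 -m jog '{"dp":[[0,0,-0.05],[0,0,-0.1],[0,0,-0.1],[0,0,-0.1],[0.131,0.0536,0],[0.131,0.0536,0],[0.131,0.0536,0],[0.131,0.0536,0],[0.131,0.0536,0],[0.131,0.0536,0]],"twist":[[0,0,0],[0,0,0],[0,0,0],[0,0,0],[0,0,0],[0,0,0],[0,0,0],[0,0,0],[0,0,0],[0,0,0]],"hand":[0,0,0,0,0,0,0,0,0,0]}'; python3 -m jog '{"dp":[[0.131,0.0536,0],[0.131,0.0536,0],[0.131,0.0536,0],[0.131,0.0536,0],[0,0,0.05],[0,0,0.07],[0,0,0.04],[0,0,0],[0,0,0],[0,0,0]],"twist":[[0,0,0],[0,0,0],[0,0,0],[0,0,0],[0,0,0],[0,0,0],[0,0,0],[0,0,0],[0,0,0],[0,0,0]],"hand":[0,0,0,0,0,0,0,0,0,0]}'; python3 - <<'E'
from h import *
W=P("wrist");w=grab_frame("wrist");cv2.imwrite("pics/bh.png",w);h=cv2.cvtColor(w,cv2.COLOR_BGR2HSV).astype(int)
s=monitor.read_state();p=s["ee_pos"];T=Ro.from_quat(s["orientation"]).as_matrix();print(p,T[:,0],s["gripper_width"])
print("hole pred",proj(W,(.6252,.1594,.058)),"tip far edge, left, right",proj(W,[p+T@np.array(q) for q in ([.004,0,.030],[0,-.005,.027],[0,.005,.027])]))
for v in range(170,240): print(v,''.join('B' if 95<h[v,u,0]<130 and h[v,u,1]>110 else 'b' if h[v,u,0]>=14 and h[v,u,0]<40 and h[v,u,1]>90 else '#' if h[v,u,2]<60 else 's' if h[v,u,1]<90 else 'w' for u in range(225,290)))
E
```

```text
clock: 34.5
ee_pos: [0.5591, 0.0032, 0.1507]
orientation: [0.707, 0.707, 0.0, 0.0]
force: [-0.4, -0.2, -1.0]
gripper_width: 0.02
grasp_force: 58.9
clock: 35.5
ee_pos: [0.6238, 0.1583, 0.1037]
orientation: [0.707, 0.707, 0.001, 0.0]
force: [-0.0, 0.3, -1.0]
gripper_width: 0.0196
grasp_force: 58.9
[0.6239 0.1585 0.1038] [0.0006 1.     0.0004] 0.019872282153246386
hole pred [[257.2121 206.5285]] tip far edge, left, right [[255.4213 209.2137]
 [247.2982 216.8904]
 [263.5604 216.8893]]
170 BBBBBBBBBBBBBBBBBBBBBBBBBBBBBBBBBBBBBBBBBBBBBBBBBBBBBBBBBBBBBBBBB
171 BBBBBBBBBBBBBBBBBBBBBBBBBBBBBBBBBBBBBBBBBBBBBBBBBBBBBBBBBBBBBBBBB
172 BBBBBBBBBBBBBBBBBBBBBBBBBBBBBBBBBBBBBBBBBBBBBBBBBBBBBBBBBBBBBBBBB
173 BBBBBBBBBBBBBBBBBBBBBBBBBBBBBBBBBBBBBBBBBBBBBBBBBBBBBBBBBBBBBBBBB
174 BBBBBBBBBBBBBBBBBBBBBBBBBBBBBBBBBBBBBBBBBBBBBBBBBBBBBBBBBBBBBBBBB
175 BBBBBBBBBBBBBBBBBBBBBBBBBBBBBBBBBBBBBBBBBBBBBBBBBBBBBBBBBBBBBBBBB
176 BBBBBBBBBBBBBBBBBBBBBBBBBBBBBBBBBBBBBBBBBBBBBBBBBBBBBBBBBBBBBBBBB
177 BBBBBBBBBBBBBBBBBBBBBBBBBBBBBBBBBBBBBBBBBBBBBBBBBBBBBBBBBBBBBBBBB
178 BBBBBBBBBBBBBBBBBBBBBBBBBBBBBBBBBBBBBBBBBBBBBBBBBB
[... 3585 characters left out ...]

230 BBBBBBBBBBBBBBwsbbbbbbbbbbbbbbbbbbbbbbbbbbbbswBBBBBBBBBBBBBBwBBBB
231 BBBBBBBBBBBBBBsbbbbbbbbbbbbbbbbbbbbbbbbbbbbbssBBBBBBBBBBBBBBBwBww
232 BwBBBBBBBBBBBssbbbbbbbbbbbbbbbbbbbbbbbbbbbbbbssBBBBBBwBwwwwwwwssw
233 sssswwwBBBBBBsbbbbbbbbbbbbbbbbbbbbbbbbbbbbbbbbswBBBBwssssssssssss
234 ssss###wBBBBwsbbbbbbbbbbbbbbbbbbbbbbbbbbbbbbbbwsBBBBs###sssssssss
235 ssss###sBBBBsbbbbbbbbbbbbbbbbbbbbbbbbbbbbbbbbbbssBBBs###sssssssss
236 ssss###sBBBssbbbbbbbbbbbbbbbbbbbbbbbbbbbbbbbbbbbswBBs###sssssssss
237 sss#####BBBsbbbbbbbbbbbbbbbbbbbbbbbbbbbbbbbbbbbbssBB####sssssssss
238 sss####sBBssbbbbbbbbbbbbbbbbbbbbbbbbbbbbbbbbbbbbbssw#####ssssssss
239 sss#####Bwsbbbbbbbbbbbbbbbbbbbbbbbbbbbbbbbbbbbbbbbss#####ssssssss
```

The bolt tip and hole are both clear: hole centre near (258,206.5), tip centred at u≈255.3 with its far edge at v≈211.5. I do a quick check of the y-offset.

```bash
python3 - <<'E'
from h import *
from scipy.optimize import brentq
W=P("wrist");s=monitor.read_state();p=s["ee_pos"];T=Ro.from_quat(s["orientation"]).as_matrix();print(p)
sol=lambda r,z,v:brentq(lambda x:proj(W,p+T@np.array([x+r,0,z]))[0,1]-v,-.03,.03)
print("head corner",sol(.0115,-.0097,224.3),"flat",sol(.010,-.0097,224.3))
for z in(.028,.030,.032):print("tip",z,[sol(r,z,211.5) for r in(.0035,.0045)])
print("shank u",[brentq(lambda y:proj(W,p+T@np.array([-.001,y,.02]))[0,0]-255.2,-.02,.02)],"hole",onz(W,(258,206.4),.058))
E
```

```text
[0.6239 0.1585 0.1038]
head corner -0.0029053472122226977 flat -0.0014053472122231804
tip 0.028 [-0.0002859036287237639, -0.001285903628723761]
tip 0.03 [-0.0009294887057574595, -0.001929488705757452]
tip 0.032 [-0.0015730737826082307, -0.0025730737826082047]
shank u [-7.851775028666993e-05] hole [0.6258 0.1596 0.058 ]
```

```bash
python3 -m jog '{"dp":[[0.008,0.006,0],[0,0,0],[0,0,0.012],[0,0,0.012],[0,0,0.012],[0,0,0.012],[0,0,0.012],[0,0,0.003],[0,0,0],[0,0,0]],"twist":[[0,0,0],[0,0,0],[0,0,0],[0,0,0],[0,0,0],[0,0,0],[0,0,0],[0,0,0],[0,0,0],[0,0,0]],"hand":[0,0,0,0,0,0,0,0,0,0]}'
```

```text
clock: 36.55
ee_pos: [0.625, 0.1611, 0.0839]
orientation: [0.707, 0.707, 0.0, -0.0]
force: [0.7, -0.4, -0.8]
gripper_width: 0.0199
grasp_force: 58.9
```

The tip is in the plate's hole without force. I continue.

```bash
python3 -m jog '{"dp":[[0,0,0.008],[0,0,0.008],[0,0,0.008],[0,0,0.008],[0,0,0.008],[0,0,0.008],[0,0,0],[0,0,0],[0,0,0],[0,0,0]],"twist":[[0,0,0],[0,0,0],[0,0,0],[0,0,0],[0,0,0],[0,0,0],[0,0,0],[0,0,0],[0,0,0],[0,0,0]],"hand":[0,0,0,0,0,0,0,0,0,0]}'
```

```text
clock: 37.55
ee_pos: [0.625, 0.1611, 0.0695]
orientation: [0.707, 0.707, 0.0, 0.0]
force: [0.3, -0.2, -0.8]
gripper_width: 0.0202
grasp_force: 58.9
```

```bash
python3 -m jog '{"dp":[[0,0,0.01],[0,0,0.01],[0,0,0.01],[0,0,0.01],[0,0,0.01],[0,0,0.01],[0,0,0.008],[0,0,0.006],[0,0,0],[0,0,0]],"twist":[[0,0,0],[0,0,0],[0,0,0],[0,0,0],[0,0,0],[0,0,0],[0,0,0],[0,0,0],[0,0,0],[0,0,0]],"hand":[0,0,0,0,0,0,0,0,0,0]}'
```

```text
clock: 38.55
ee_pos: [0.6258, 0.1613, 0.0483]
orientation: [0.707, 0.707, 0.001, 0.0]
force: [-0.7, -1.1, 4.4]
gripper_width: 0.0199
grasp_force: 59.8
```

The bolt is home at TCP z=0.0483, 2 mm above its pick height as expected, with light contact. I release and rise.

```bash
python3 -m jog '{"dp":[[0,0,-0.004],[0,0,0],[0,0,0],[0,0,0],[0,0,-0.03],[0,0,-0.07],[0,0,-0.1],[0,0,-0.1],[0,0,-0.05],[0,0,0]],"twist":[[0,0,0],[0,0,0],[0,0,0],[0,0,0],[0,0,0],[0,0,0],[0,0,0],[0,0,0],[0,0,0],[0,0,0]],"hand":[0.5,0.5,0.5,0.5,0.5,0.5,0.5,0.5,0.5,0.5]}'; python3 -m jog '{"dp":[[-0.02,-0.06,0],[-0.02,-0.06,0],[-0.02,-0.06,0],[-0.02,-0.06,0],[-0.015,-0.017,0],[0,0,0],[0,0,0],[0,0,0],[0,0,0],[0,0,0]],"twist":[[0,0,0],[0,0,0],[0,0,0],[0,0,0],[0,0,0],[0,0,0],[0,0,0],[0,0,0],[0,0,0],[0,0,0]],"hand":[0.5,0.5,0.5,0.5,0.5,0.5,0.5,0.5,0.5,0.5]}'; python3 - <<'E'
from h import *
W=P("wrist");w=grab_frame("wrist");cv2.imwrite("pics/post.png",w);h=cv2.cvtColor(w,cv2.COLOR_BGR2HSV).astype(int)
s=monitor.read_state();p=s["ee_pos"];print(p,s["gripper_width"])
print("drift pred base/top",proj(W,[(.5497,.1324,.058),(.5497,.1324,.108)]),"bolt base/top",proj(W,[(.6258,.1596,.058),(.6258,.1596,.084)]))
print("orange",[b for b in blobs(w,(3,160,70),(17,255,255),30) if b[0][1]<280],"brass",[b for b in blobs(w,(14,100,40),(40,255,255),60) if 250<b[0][0]<420 and b[0][1]<230])
b=grab_frame("side");cv2.imwrite("pics/post_side.png",b);B=P("side");print("side bolt pred",proj(B,(.6258,.1596,.071)),[x for x in blobs(b,(15,120,40),(25,255,255),20) if 180<x[0][0]<260 and 140<x[0][1]<200])
E
```

```text
clock: 39.55
ee_pos: [0.6266, 0.1615, 0.1562]
orientation: [0.707, 0.707, 0.002, 0.001]
force: [0.4, 0.3, -0.5]
gripper_width: 0.0425
grasp_force: 0.0
clock: 40.55
ee_pos: [0.5482, 0.1328, 0.1533]
orientation: [0.707, 0.707, 0.0, 0.0]
force: [0.4, 0.2, -0.4]
gripper_width: 0.0425
grasp_force: 0.0
[0.5481 0.1327 0.1534] 0.04289059114621532
drift pred base/top [[256.914  190.3259]
 [257.4367 208.6871]] bolt base/top [[353.2438 156.9611]
 [363.6142 162.3793]]
orange [] brass [([349.7, 152.4], [342, 146, 19, 18, 80])]
side bolt pred [[225.1479 164.9546]] [([225.8, 166.4], [223, 163, 6, 7, 32]), ([186.3, 193.2], [184, 188, 5, 11, 21])]
```

The bolt stays where it should be (side-view centroid within 1.5 px). I go down onto the drift with a deep grip and close.

```bash
python3 -m jog '{"dp":[[0,0,0.07],[0,0,0.08],[0,0,0.08],[0,0,0.06],[0,0,0.03],[0,0,0],[0,0,0],[0,0,0],[0,0,0],[0,0,0]],"twist":[[0,0,0],[0,0,0],[0,0,0],[0,0,0],[0,0,0],[0,0,0],[0,0,0],[0,0,0],[0,0,0],[0,0,0]],"hand":[0.5,0.5,0.5,0.5,0.5,0.5,0.5,0,0,0]}'; python3 -m jog '{"dp":[[0,0,0],[0,0,0],[0,0,0],[0,0,-0.02],[0,0,-0.02],[0,0,-0.02],[0,0,-0.02],[0,0,-0.02],[0,0,0],[0,0,0]],"twist":[[0,0,0],[0,0,0],[0,0,0],[0,0,0],[0,0,0],[0,0,0],[0,0,0],[0,0,0],[0,0,0],[0,0,0]],"hand":[0,0,0,0,0,0,0,0,0,0]}'
```

```text
clock: 41.65
ee_pos: [0.5489, 0.1329, 0.0586]
orientation: [0.707, 0.707, 0.001, 0.001]
force: [0.4, 0.9, 5.5]
gripper_width: 0.0194
grasp_force: 58.5
clock: 42.65
ee_pos: [0.5475, 0.1326, 0.0875]
orientation: [0.707, 0.707, -0.0, -0.0]
force: [1.1, 1.2, -0.7]
gripper_width: 0.019
grasp_force: 58.9
```

The drift is drawn up. I carry it to the empty leftmost block hole, away from the punch, and hover.

```bash
python3 -m jog '{"dp":[[0,0,-0.08],[0,0,-0.09],[0,0,-0.08],[-0.15,-0.034,0],[-0.15,-0.034,0],[-0.15,-0.034,0],[-0.15,-0.034,0],[-0.15,-0.034,0],[-0.15,-0.034,0],[-0.15,-0.034,0]],"twist":[[0,0,0],[0,0,0],[0,0,0],[0,0,0],[0,0,0],[0,0,0],[0,0,0],[0,0,0],[0,0,0],[0,0,0]],"hand":[0,0,0,0,0,0,0,0,0,0]}'; python3 -m jog '{"dp":[[-0.15,-0.034,0],[-0.024,-0.01,0],[0,0,0],[0,0,0.05],[0,0,0.05],[0,0,0.05],[0,0,0],[0,0,0],[0,0,0],[0,0,0]],"twist":[[0,0,0],[0,0,0],[0,0,0],[0,0,0],[0,0,0],[0,0,0],[0,0,0],[0,0,0],[0,0,0],[0,0,0]],"hand":[0,0,0,0,0,0,0,0,0,0]}'; python3 - <<'E'
from h import *
W=P("wrist");w=cv2.GaussianBlur(grab_frame("wrist"),(3,3),0);cv2.imwrite("pics/bk.png",w);h=cv2.cvtColor(w,cv2.COLOR_BGR2HSV).astype(int)
s=monitor.read_state();p=s["ee_pos"];T=Ro.from_quat(s["orientation"]).as_matrix();print(p,s["gripper_width"])
print("hole pred",proj(W,(.4641,-.235,.056)),"tip far edge pred",proj(W,p+T@np.array([.0035,0,.0445])))
for v in range(180,226): print(v,''.join('o' if h[v,u,1]>160 and h[v,u,2]>75 else '#' if h[v,u,2]<70 else 's' if h[v,u,1]<90 else '.' for u in range(222,290)))
E
```

```text
clock: 43.65
ee_pos: [0.4751, -0.1838, 0.1621]
orientation: [0.707, 0.707, -0.0, -0.001]
force: [1.7, -0.6, -1.5]
gripper_width: 0.0189
grasp_force: 59.2
clock: 44.65
ee_pos: [0.4638, -0.2345, 0.1182]
orientation: [0.707, 0.707, 0.0, 0.001]
force: [-0.6, -0.3, -1.0]
gripper_width: 0.0188
grasp_force: 59.1
[ 0.4637 -0.2346  0.1181] 0.019288237364182368
hole pred [[255.4321 201.8227]] tip far edge pred [[255.0728 203.5921]]
180 ................................####................................
181 ................................####................................
182 ................................#####...............................
183 ................................######..............................
184 ...............................#######.......................#....#.
185 ...............................########....#......###.###...########
186 ...............................########......###..##################
187 ...............................#######..###..#######################
188 ...............................#######..######..####################
189 .............
[... 1983 characters left out ...]
..sssssssssssssssss........................
217 ..........................ssssssssssssssssss........................
218 ..........................ssss.........sssss........................
219 ...................................o......ss........................
220 .............................oooooooooo.............................
221 .........................ooooooooooooooooo..........................
222 ........................oooooooooooooooooooooo......................
223 .......................oooooooooooooooooooooooo.....................
224 .....................ooooooooooooooooooooooooooo....................
225 ....................ooooooooooooooooooooooooooooo...................
```

The tip is 1.6 mm off the hole centre in x and centred in y. I correct and lower it in.

```bash
python3 -m jog '{"dp":[[0,-0.005,0],[0,0,0.015],[0,0,0.02],[0,0,0.02],[0,0,0.02],[0,0,0.02],[0,0,0.02],[0,0,0.02],[0,0,0],[0,0,0]],"twist":[[0,0,0],[0,0,0],[0,0,0],[0,0,0],[0,0,0],[0,0,0],[0,0,0],[0,0,0],[0,0,0],[0,0,0]],"hand":[0,0,0,0,0,0,0,0,0,0]}'
```

```text
clock: 45.7
ee_pos: [0.4617, -0.2346, 0.0767]
orientation: [0.707, 0.707, -0.0, -0.0]
force: [0.7, 0.3, -1.1]
gripper_width: 0.0192
grasp_force: 59.1
```

```bash
python3 -m jog '{"dp":[[0,0,0.015],[0,0,0.015],[0,0,0.015],[0,0,0.012],[0,0,0.008],[0,0,0.006],[0,0,0.003],[0,0,0],[0,0,0],[0,0,0]],"twist":[[0,0,0],[0,0,0],[0,0,0],[0,0,0],[0,0,0],[0,0,0],[0,0,0],[0,0,0],[0,0,0],[0,0,0]],"hand":[0,0,0,0,0,0,0,0,0,0]}'
```

```text
clock: 46.7
ee_pos: [0.4619, -0.2347, 0.0564]
orientation: [0.707, 0.707, 0.0, 0.0]
force: [-4.1, 2.6, 20.7]
gripper_width: 0.0191
grasp_force: 61.5
```

It is seated (20 N at the expected height). I release, rise, and verify with the cameras.

```bash
python3 -m jog '{"dp":[[0,0,-0.007],[0,0,0],[0,0,0],[0,0,0],[0,0,-0.03],[0,0,-0.08],[0,0,-0.1],[0,0,-0.12],[0,0,-0.12],[0,0,-0.05]],"twist":[[0,0,0],[0,0,0],[0,0,0],[0,0,0],[0,0,0],[0,0,0],[0,0,0],[0,0,0],[0,0,0],[0,0,0]],"hand":[0.5,0.5,0.5,0.5,0.5,0.5,0.5,0.5,0.5,0.5]}'; python3 -m jog '{"dp":[[-0.03,0,0],[-0.03,0,0],[0,0,0],[0,0,0],[0,0,0],[0,0,0],[0,0,0],[0,0,0],[0,0,0],[0,0,0]],"twist":[[0,0,0],[0,0,0],[0,0,0],[0,0,0],[0,0,0],[0,0,0],[0,0,0],[0,0,0],[0,0,0],[0,0,0]],"hand":[0.5,0.5,0.5,0.5,0.5,0.5,0.5,0.5,0.5,0.5]}'; python3 - <<'E'
from h import *
s=monitor.read_state();print(s["ee_pos"],s["gripper_width"])
a,b=grab_frame("scene"),grab_frame("side");A,B=P("scene"),P("side");cv2.imwrite("pics/f_scene.png",a);cv2.imwrite("pics/f_side.png",b)
for n,im,C in (("scene",a,A),("side",b,B)):
    q=proj(C,(.4635,-.2355,.081))[0];print(n,"drift",q,[x for x in blobs(im,(3,150,70),(17,255,255),15) if np.hypot(*(np.array(x[0])-q))<14])
    q=proj(C,(.6258,.1596,.071))[0];print(n,"bolt",q,[x for x in blobs(im,(15,120,40),(25,255,255),12) if np.hypot(*(np.array(x[0])-q))<10])
    o=cv2.imread(f"pics/{n}0.png");d=(cv2.absdiff(cv2.GaussianBlur(im,(5,5),0),cv2.GaussianBlur(o,(5,5),0)).max(2)>45).astype(np.uint8)
    nn,l,st,ce=cv2.connectedComponentsWithStats(d);print("changed",[st[i].tolist() for i in range(1,nn) if st[i,4]>25])
for n,c in (("scene",A),("side",B)): print(n,"smoother",proj(c,(.7,.06,.04)),"empty old drift hole",proj(c,(.5154,-.236,.056)))
E
```

```text
clock: 47.7
ee_pos: [0.4632, -0.2354, 0.2108]
orientation: [0.707, 0.707, 0.001, 0.003]
force: [0.2, -0.1, -0.0]
gripper_width: 0.0427
grasp_force: 0.0
clock: 48.7
ee_pos: [0.4618, -0.2526, 0.2069]
orientation: [0.707, 0.707, 0.0, 0.0]
force: [-0.3, 0.9, -0.3]
gripper_width: 0.0424
grasp_force: 0.0
[ 0.4618 -0.2526  0.2069] 0.042396245447625554
scene drift [186.0474 171.254 ] [([185.7, 180.9], [177, 166, 22, 41, 297])]
scene bolt [315.441  183.1067] [([315.5, 184.9], [313, 182, 6, 7, 34])]
changed [[142, 0, 52, 37, 924], [244, 0, 58, 85, 1729], [186, 23, 8, 23, 145], [249, 33, 5, 24, 94], [208, 43, 7, 12, 44], [199, 45, 5, 22, 58], [165, 51, 9, 5, 31], [159, 58, 18, 14, 166], [161, 77, 25, 58, 769], [200, 91, 135, 145, 4873], [220, 142, 10, 4, 30], [183, 166, 7, 8, 53], [186, 179, 7, 10, 54], [312, 182, 8, 7, 47], [265, 188, 64, 68, 1600]]
side drift [280.1187 243.2861] [([277.6, 247.9], [261, 236, 29, 26, 349])]
side bolt [225.1479 164.9546] [([225.4, 167.0], [223, 165, 5, 5, 21])]
changed [[45, 0, 9, 12, 86], [184, 0, 18, 10, 106], [267, 0, 20, 25, 432], [279, 12, 44, 47, 1575], [235, 41, 37, 88, 1814], [38, 52, 6, 5, 26], [258, 58, 58, 125, 3630], [35, 60, 18, 12, 184], [23, 137, 8, 13, 68], [27, 137, 19, 33, 334], [285, 169, 5, 16, 57], [31, 175, 12, 9, 65], [223, 177, 47, 40, 638], [0, 179, 12, 63, 360], [35, 188, 8, 19, 83], [100, 191, 93, 43, 702], [173, 210, 14, 8, 51], [186, 218, 133, 33, 2326], [150, 224, 32, 17, 251], [184, 231, 7, 8, 32], [294, 232, 8, 14, 89], [113, 286, 14, 17, 150], [88, 309, 16, 8, 50]]
scene smoother [[293.7695 208.9502]] empty old drift hole [[188.7748 186.0152]]
side smoother [[265.6272 176.9259]] empty old drift hole [[296.0739 242.3593]]
```

```bash
python3 - <<'E'
from h import *
for n in("scene","side"):
    im=cv2.imread(f"pics/f_{n}.png");o=cv2.imread(f"pics/{n}0.png");q=proj(P(n),(.4635,-.2355,.081))[0]
    print(n,q,"drift",[x for x in blobs(im,(5,185,95),(16,255,255),15) if np.hypot(*(np.array(x[0])-q))<14])
    for nm,(x,y,w,h) in {"scene":{"plane":(266,203,24,60),"bottle":(120,190,20,30),"offcut":(362,168,44,28)},"side":{"plane":(256,160,80,44),"bottle":(380,234,28,58)}}[n].items():
        e=lambda i:cv2.Canny(i,60,150)
        t=e(o)[y:y+h,x:x+w].astype(np.float32);r=cv2.matchTemplate(cv2.GaussianBlur(e(im)[y-5:y+h+5,x-5:x+w+5].astype(np.float32),(3,3),0),cv2.GaussianBlur(t,(3,3),0),cv2.TM_CCOEFF_NORMED);_,m,_,l=cv2.minMaxLoc(r);print(nm,round(m,2),(l[0]-5,l[1]-5))
E
```

```text
scene [186.0474 171.254 ] drift [([186.3, 173.1], [183, 167, 8, 13, 72])]
plane 0.82 (0, 0)
bottle 0.98 (0, 0)
offcut 0.95 (0, 0)
side [280.1187 243.2861] drift [([280.4, 246.4], [276, 238, 9, 18, 141])]
plane 0.56 (0, 0)
bottle 0.91 (0, 0)
```

The drift stands upright in the block, the bolt is in place, and the plane, bottle and offcut have not moved. I hand the job in.

```bash
python3 -c "
from rig import r
print(r.finish_job())"
```

```text
the job is handed in; nothing more can be done
None
```

The job is handed in at about 49 s: I drove the drift home, fitted the bolt home with the drift still in, then drew the drift and stood it in the leftmost block hole (the bolt's old one), with the bolt left in place; no verdict came back.

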